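# Fit fresh filters to the gas purifier and open its valve

### The arm

A 6-joint arm with a two-finger parallel gripper is mounted at the origin on the work surface. World frame = base frame: x ahead of the robot, y to its left, z up, the work surface at z = 0. Lengths are in mm, angles in rad, forces in N, time in s.
With the tool pointing down it reaches from about 275 to 750 mm from the base axis. Payload 10.2 kg.
Tool frame: the origin (TCP) lies at the very end of the fingers, on their centre line; the grasp point (between the pads) lies 19 mm behind it; x points along the fingers, y is the direction in which the jaws open and shut, and the axes are right-handed (so a half turn about x gives the same grasp; the last joint's range is limited). The gripper opens to 85 mm and grips with 20 to 120 N. Pads are 22 mm wide; open, the fingers measure 114 mm over their backs; the gripper's body (76 mm by 85 mm) begins 54 mm behind the grasp point. The pads swing forward as they close: fully open they stand 13 mm farther back than shut.
Start: joints at [0.878, 0.313, 1.498, -0, 1.331, -0.223], TCP at [237.685, 468.121, 231.294] pointing down, gripper open.
Joint ranges: [-2.94, 2.94], [-0.97, 2.17], [0.19, 2.56], [-1.23, 4.37], [0.02, 3.11], [-2.88, 2.88]. Speed limits (rad/s): [2.39, 2.39, 3.01, 3.14, 3.14, 3.14].

### API

Orientations are given as a unit quaternion [w, x, y, z].
In Python, from rig import ctrl, viewer, order gives the robot as it stands. The module is installed in compiled form; this text tells all that it offers.
- The arm moves only by the tool carry_out, never from a script. Its argument "deltas" is a list of rows, each a list of 7 numbers: the gripper command: -1 is fully open, 1 is shut, values between are in proportion, then the shift along the tool's x, y, z in mm, then the turn, a rotation vector about the tool's x, y, z in degrees. A call has exactly 5 rows; each row is the pose to reach, as a shift and turn from the pose commanded when the call began, along the tool's axes at that moment; what a row does not reach only later rows make up. A row lasts 1/8 s, in which the tool goes at most 62.5 mm and 10.7 degrees, less where a joint would pass 70% of its speed; a pose out of reach is approached as far as the arm can. A call with a gripper value outside its range is refused whole. The fingers move at their own pace and stop on an object; "newtons" is the grip in N (left out, the last holds). Time passes only in rows, so rows that repeat a pose let the fingers close, or fill a call up. It gives the time, the measured TCP pose, the force and the opening at its end, in the units of the state.
- ctrl.sense(): the state, without advancing time (a new reading comes with each control period).
- viewer.capture(name): name is "side" or "top" or "wrist"; returns the picture (384x512x3 uint8, red, green, blue); there is no depth.
- viewer.calibration(name): a dict with "fx", "fy", "cx", "cy" (pixels), "k1" (the pictures are not rectified: a ray, as slopes to the right and down, at radius r is drawn at 1 + k1 r^2 times it, then the intrinsics apply), "xyz" and "attitude" of the camera in the world; the wrist camera has in their place "T_tool_cam" (4x4, takes a point from camera to tool coordinates, whose origin is the TCP and whose axes are the tool frame's). Camera axes: x right, y down, z forward; pixel columns grow to the right and rows downward; lengths in mm; the calibration is good to about 2 mm. A picture is of the moment at which its call begins: read the wrist's pose just before it. calibration takes no time and is no camera call.
- order.finish_job(): hands the job in, once; it reports no verdict.
The state is a dict: "time_s": time; "joints": joint angles; "dq": joint speeds; "tau": joint torques, N m; "eef_pos": TCP position; "ee_rot": TCP orientation; "force": force on the tool from outside, world axes, zero at the start; "wrist_torque": the same for the moment, N m; "grip_width": opening from 0.0 (shut) to 1.0 (fully open).
Only numpy, scipy, OpenCV 4.12 (cv2) and the standard library are available. Lean on these libraries where they do the work, as an engineer would, in place of code of your own. Each camera call takes 0.05 s, during which the arm holds its last target. There are 200 camera calls.

### The job

Fit every fresh filter cartridge that stands on the bench into the gas purifier: clear a socket by taking off its dust plate, set the cartridge in, push it down against the spring, give it a quarter turn clockwise and let it up so that it locks. Lay every dust plate you take off flat in a tray compartment of its own, and leave each socket you do not need covered by its plate. Once all the cartridges are locked, push the black-tipped valve lever right over, away from the robot; keep the vial rack, beaker, jar and mouse where they are.

Things in the scene. Friction and masses are not known exactly. Their poses are not given: they have to be found in the camera images.
- manifold: Gas purifier: fixed aluminium bar 115 x 385 x 20 mm with three round steel sockets in a row (94 mm diameter, tops 58 mm above the bench, 105 mm apart) and a valve lever at its +y end. Origin on the underside, below the middle socket; +y along the row, +x away from the robot. All sockets are alike: see socket_1 to 3 for slots, heights and spring.
- socket_1 (a point): Axis of the -y end socket, where the underside centre of a locked cartridge lies, 38 mm above the bench; axes as the manifold. SLOTS: 52 mm round hole with two opposite 18 mm wide lug slots on a line 80 degrees counter-clockwise (from above) of the bar's x; locked after an 80 degree clockwise turn, the cartridge's x then parallel to the bar's x (either way round, 7 degrees play, then a stop).
- socket_2 (a point): Same point of the middle socket. HEIGHTS of a cartridge's origin against this point: +6 mm it meets the spring plunger, lugs already in the slots (they enter at +16 mm); between -7 and -10 mm it can be turned (hard stop at -11 mm); turned and let go it rises to 0 mm, lugs in their pockets. A dust plate's underside lies at +20 mm, on the socket's top.
- socket_3 (a point): Same point of the +y end socket, beside the valve. SPRING: the plunger pushes up with 4 N at first touch and 0.7 N more per mm, about 14 N at the depth for turning; an unlocked cartridge just stands on it at about +6 mm.
- filter_a: Fresh filter cartridge, 103 mm tall, 0.3 kg, heavy at the foot, standing upright on the bench (two or three of these are present, all alike). Origin at the centre of its underside, z up. Steel neck 48 mm diameter (0 to 31 mm up, edge bevelled below), with two opposite steel lugs on the x axis reaching 34 mm from the axis, 12 mm wide, 4 to 12 mm up; white body 66 mm diameter (31 to 69 mm up); on top a white grip wing along x, 54 mm long, 16 mm thick, 69 to 103 mm up.
- filter_b: Fresh filter cartridge, 103 mm tall, 0.3 kg, heavy at the foot, standing upright on the bench (two or three of these are present, all alike). Origin at the centre of its underside, z up. Steel neck 48 mm diameter (0 to 31 mm up, edge bevelled below), with two opposite steel lugs on the x axis reaching 34 mm from the axis, 12 mm wide, 4 to 12 mm up; white body 66 mm diameter (31 to 69 mm up); on top a white grip wing along x, 54 mm long, 16 mm thick, 69 to 103 mm up.
- filter_c: Fresh filter cartridge, 103 mm tall, 0.3 kg, heavy at the foot, standing upright on the bench (two or three of these are present, all alike). Origin at the centre of its underside, z up. Steel neck 48 mm diameter (0 to 31 mm up, edge bevelled below), with two opposite steel lugs on the x axis reaching 34 mm from the axis, 12 mm wide, 4 to 12 mm up; white body 66 mm diameter (31 to 69 mm up); on top a white grip wing along x, 54 mm long, 16 mm thick, 69 to 103 mm up.
- plate_a: Black flat dust plate 90 (x) x 60 (y) x 6 mm, 0.09 kg, with an upright fin along x in the middle: 50 mm long, 12 mm thick, from 6 to 36 mm up. Origin at the centre of its underside. At the start it lies on one of the sockets, long side along the row.
- plate_b: Black flat dust plate 90 (x) x 60 (y) x 6 mm, 0.09 kg, with an upright fin along x in the middle: 50 mm long, 12 mm thick, from 6 to 36 mm up. Origin at the centre of its underside. At the start it lies on one of the sockets, long side along the row.
- plate_c: Black flat dust plate 90 (x) x 60 (y) x 6 mm, 0.09 kg, with an upright fin along x in the middle: 50 mm long, 12 mm thick, from 6 to 36 mm up. Origin at the centre of its underside. At the start it lies on one of the sockets, long side along the row.
- tray: Wooden tray 192 (x) x 158 (y) mm, 18 mm high, fixed to the bench, floor 5 mm thick, three compartments of 104 x 70 mm. Origin at the centre of its underside.
- bay_1 (a point): Centre of the floor of the tray's first compartment, 5 mm above the bench; its long side runs along the tray's x. Axes as the tray.
- bay_2 (a point): Same for the second compartment, beside the first; long side along the tray's x.
- bay_3 (a point): Same for the third compartment, across the other two; its long side runs along the tray's y.
- valve (a joint): Valve lever angle in rad: about 0 (shut) leaning towards the robot, 1.0 (open, end stop) leaning away, along the manifold's +x. Pivot 42 mm above the bench, along the manifold's y, 185 mm from its origin; it stays where it is left (0.06 N m of friction).
- valve_tip (a point): Centre of the lever's black ball tip, 26 mm diameter, 80 mm from the pivot on a 10 mm rod; about 112 mm above the bench when shut.
- vial_rack: Wooden block 60 x 200 mm with a row of vials, 66 mm tall; origin under its centre. Leave alone.
- beaker: Glass beaker, 70 mm diameter, 90 mm tall; origin under its centre. Leave alone.
- jar: Amber jar, 70 mm diameter, 110 mm tall; origin under its centre. Leave alone.
- mouse: Round black computer mouse, 64 mm diameter, 34 mm tall; origin under its centre. Leave alone.
Not all that is in view belongs to the job. Leave any orange look-alike of the plate_b alone.

How it is judged (in metres and radians):
On the way, in this order (a step that is already met when the one before it is completed fails the run):
1. every cartridge is locked in a socket, pushed, turned and let up (((horizontal distance between filter_a and socket_1 below 0.006 m and z of filter_a in the frame of socket_1 between -0.003 and 0.003 m and angle between the x axis of filter_a and the x axis of manifold, either way round below 0.24 rad) or (horizontal distance between filter_a and socket_2 below 0.006 m and z of filter_a in the frame of socket_2 between -0.003 and 0.003 m and angle between the x axis of filter_a and the x axis of manifold, either way round below 0.24 rad) or (horizontal distance between filter_a and socket_3 below 0.006 m and z of filter_a in the frame of socket_3 between -0.003 and 0.003 m and angle between the x axis of filter_a and the x axis of manifold, either way round below 0.24 rad)) and ((horizontal distance between filter_b and socket_1 below 0.006 m and z of filter_b in the frame of socket_1 between -0.003 and 0.003 m and angle between the x axis of filter_b and the x axis of manifold, either way round below 0.24 rad) or (horizontal distance between filter_b and socket_2 below 0.006 m and z of filter_b in the frame of socket_2 between -0.003 and 0.003 m and angle between the x axis of filter_b and the x axis of manifold, either way round below 0.24 rad) or (horizontal distance between filter_b and socket_3 below 0.006 m and z of filter_b in the frame of socket_3 between -0.003 and 0.003 m and angle between the x axis of filter_b and the x axis of manifold, either way round below 0.24 rad)) and ((horizontal distance between filter_c and socket_1 below 0.006 m and z of filter_c in the frame of socket_1 between -0.003 and 0.003 m and angle between the x axis of filter_c and the x axis of manifold, either way round below 0.24 rad) or (horizontal distance between filter_c and socket_2 below 0.006 m and z of filter_c in the frame of socket_2 between -0.003 and 0.003 m and angle between the x axis of filter_c and the x axis of manifold, either way round below 0.24 rad) or (horizontal distance between filter_c and socket_3 below 0.006 m and z of filter_c in the frame of socket_3 between -0.003 and 0.003 m and angle between the x axis of filter_c and the x axis of manifold, either way round below 0.24 rad)) and value of joint valve below 0.5 rad), for 0.2 s.
2. the valve lever is pushed right over (value of joint valve above 0.9 rad), for 0.2 s.
At the end, for the whole second after the job is handed in: Each cartridge locked: within 6 mm sideways and 3 mm in height of a socket point, turned within 0.24 rad of the locked yaw, at rest. Each plate flat in a tray compartment or covering a socket (within 20 mm); no socket open. Valve lever at 0.9 rad or more (((horizontal distance between filter_a and socket_1 below 0.006 m and z of filter_a in the frame of socket_1 between -0.003 and 0.003 m and angle between the x axis of filter_a and the x axis of manifold, either way round below 0.24 rad) or (horizontal distance between filter_a and socket_2 below 0.006 m and z of filter_a in the frame of socket_2 between -0.003 and 0.003 m and angle between the x axis of filter_a and the x axis of manifold, either way round below 0.24 rad) or (horizontal distance between filter_a and socket_3 below 0.006 m and z of filter_a in the frame of socket_3 between -0.003 and 0.003 m and angle between the x axis of filter_a and the x axis of manifold, either way round below 0.24 rad)) and ((horizontal distance between filter_b and socket_1 below 0.006 m and z of filter_b in the frame of socket_1 between -0.003 and 0.003 m and angle between the x axis of filter_b and the x axis of manifold, either way round below 0.24 rad) or (horizontal distance between filter_b and socket_2 below 0.006 m and z of filter_b in the frame of socket_2 between -0.003 and 0.003 m and angle between the x axis of filter_b and the x axis of manifold, either way round below 0.24 rad) or (horizontal distance between filter_b and socket_3 below 0.006 m and z of filter_b in the frame of socket_3 between -0.003 and 0.003 m and angle between the x axis of filter_b and the x axis of manifold, either way round below 0.24 rad)) and ((horizontal distance between filter_c and socket_1 below 0.006 m and z of filter_c in the frame of socket_1 between -0.003 and 0.003 m and angle between the x axis of filter_c and the x axis of manifold, either way round below 0.24 rad) or (horizontal distance between filter_c and socket_2 below 0.006 m and z of filter_c in the frame of socket_2 between -0.003 and 0.003 m and angle between the x axis of filter_c and the x axis of manifold, either way round below 0.24 rad) or (horizontal distance between filter_c and socket_3 below 0.006 m and z of filter_c in the frame of socket_3 between -0.003 and 0.003 m and angle between the x axis of filter_c and the x axis of manifold, either way round below 0.24 rad)) and linear speed of each of filter_a, filter_b, filter_c, plate_a, plate_b, plate_c below 0.02 m/s and ((horizontal distance between plate_a and bay_1 below 0.02 m and z of plate_a in the frame of bay_1 below 0.004 m and angle between plate_a's own z axis and vertical below 0.1 rad) or (horizontal distance between plate_a and bay_2 below 0.02 m and z of plate_a in the frame of bay_2 below 0.004 m and angle between plate_a's own z axis and vertical below 0.1 rad) or (horizontal distance between plate_a and bay_3 below 0.02 m and z of plate_a in the frame of bay_3 below 0.004 m and angle between plate_a's own z axis and vertical below 0.1 rad) or (horizontal distance between plate_a and socket_1 below 0.02 m and z of plate_a in the frame of socket_1 between 0.016 and 0.025 m) or (horizontal distance between plate_a and socket_2 below 0.02 m and z of plate_a in the frame of socket_2 between 0.016 and 0.025 m) or (horizontal distance between plate_a and socket_3 below 0.02 m and z of plate_a in the frame of socket_3 between 0.016 and 0.025 m)) and ((horizontal distance between plate_b and bay_1 below 0.02 m and z of plate_b in the frame of bay_1 below 0.004 m and angle between plate_b's own z axis and vertical below 0.1 rad) or (horizontal distance between plate_b and bay_2 below 0.02 m and z of plate_b in the frame of bay_2 below 0.004 m and angle between plate_b's own z axis and vertical below 0.1 rad) or (horizontal distance between plate_b and bay_3 below 0.02 m and z of plate_b in the frame of bay_3 below 0.004 m and angle between plate_b's own z axis and vertical below 0.1 rad) or (horizontal distance between plate_b and socket_1 below 0.02 m and z of plate_b in the frame of socket_1 between 0.016 and 0.025 m) or (horizontal distance between plate_b and socket_2 below 0.02 m and z of plate_b in the frame of socket_2 between 0.016 and 0.025 m) or (horizontal distance between plate_b and socket_3 below 0.02 m and z of plate_b in the frame of socket_3 between 0.016 and 0.025 m)) and ((horizontal distance between plate_c and bay_1 below 0.02 m and z of plate_c in the frame of bay_1 below 0.004 m and angle between plate_c's own z axis and vertical below 0.1 rad) or (horizontal distance between plate_c and bay_2 below 0.02 m and z of plate_c in the frame of bay_2 below 0.004 m and angle between plate_c's own z axis and vertical below 0.1 rad) or (horizontal distance between plate_c and bay_3 below 0.02 m and z of plate_c in the frame of bay_3 below 0.004 m and angle between plate_c's own z axis and vertical below 0.1 rad) or (horizontal distance between plate_c and socket_1 below 0.02 m and z of plate_c in the frame of socket_1 between 0.016 and 0.025 m) or (horizontal distance between plate_c and socket_2 below 0.02 m and z of plate_c in the frame of socket_2 between 0.016 and 0.025 m) or (horizontal distance between plate_c and socket_3 below 0.02 m and z of plate_c in the frame of socket_3 between 0.016 and 0.025 m)) and ((horizontal distance between filter_a and socket_1 below 0.006 m and z of filter_a in the frame of socket_1 between -0.003 and 0.003 m and angle between the x axis of filter_a and the x axis of manifold, either way round below 0.24 rad) or (horizontal distance between filter_b and socket_1 below 0.006 m and z of filter_b in the frame of socket_1 between -0.003 and 0.003 m and angle between the x axis of filter_b and the x axis of manifold, either way round below 0.24 rad) or (horizontal distance between filter_c and socket_1 below 0.006 m and z of filter_c in the frame of socket_1 between -0.003 and 0.003 m and angle between the x axis of filter_c and the x axis of manifold, either way round below 0.24 rad) or (horizontal distance between plate_a and socket_1 below 0.02 m and z of plate_a in the frame of socket_1 between 0.016 and 0.025 m) or (horizontal distance between plate_b and socket_1 below 0.02 m and z of plate_b in the frame of socket_1 between 0.016 and 0.025 m) or (horizontal distance between plate_c and socket_1 below 0.02 m and z of plate_c in the frame of socket_1 between 0.016 and 0.025 m)) and ((horizontal distance between filter_a and socket_2 below 0.006 m and z of filter_a in the frame of socket_2 between -0.003 and 0.003 m and angle between the x axis of filter_a and the x axis of manifold, either way round below 0.24 rad) or (horizontal distance between filter_b and socket_2 below 0.006 m and z of filter_b in the frame of socket_2 between -0.003 and 0.003 m and angle between the x axis of filter_b and the x axis of manifold, either way round below 0.24 rad) or (horizontal distance between filter_c and socket_2 below 0.006 m and z of filter_c in the frame of socket_2 between -0.003 and 0.003 m and angle between the x axis of filter_c and the x axis of manifold, either way round below 0.24 rad) or (horizontal distance between plate_a and socket_2 below 0.02 m and z of plate_a in the frame of socket_2 between 0.016 and 0.025 m) or (horizontal distance between plate_b and socket_2 below 0.02 m and z of plate_b in the frame of socket_2 between 0.016 and 0.025 m) or (horizontal distance between plate_c and socket_2 below 0.02 m and z of plate_c in the frame of socket_2 between 0.016 and 0.025 m)) and ((horizontal distance between filter_a and socket_3 below 0.006 m and z of filter_a in the frame of socket_3 between -0.003 and 0.003 m and angle between the x axis of filter_a and the x axis of manifold, either way round below 0.24 rad) or (horizontal distance between filter_b and socket_3 below 0.006 m and z of filter_b in the frame of socket_3 between -0.003 and 0.003 m and angle between the x axis of filter_b and the x axis of manifold, either way round below 0.24 rad) or (horizontal distance between filter_c and socket_3 below 0.006 m and z of filter_c in the frame of socket_3 between -0.003 and 0.003 m and angle between the x axis of filter_c and the x axis of manifold, either way round below 0.24 rad) or (horizontal distance between plate_a and socket_3 below 0.02 m and z of plate_a in the frame of socket_3 between 0.016 and 0.025 m) or (horizontal distance between plate_b and socket_3 below 0.02 m and z of plate_b in the frame of socket_3 between 0.016 and 0.025 m) or (horizontal distance between plate_c and socket_3 below 0.02 m and z of plate_c in the frame of socket_3 between 0.016 and 0.025 m)) and value of joint valve above 0.9 rad); the robot touches nothing.
It fails at once if the vial rack is moved by more than 30 mm (distance of vial_rack from where it was at the start of the episode above 0.03 m).
It fails at once if the beaker is moved by more than 30 mm (distance of beaker from where it was at the start of the episode above 0.03 m).
It fails at once if the jar is moved by more than 30 mm (distance of jar from where it was at the start of the episode above 0.03 m).
It fails at once if the mouse is moved by more than 30 mm (distance of mouse from where it was at the start of the episode above 0.03 m).
Of filter_a, filter_b, filter_c only 2 to 3 are there at a start; the rules pass over those that are not, and their reading is None.
At some moment in a run one of filter_a, filter_b, filter_c may be knocked a few centimetres aside while the robot is not near it.
It also fails if it takes over 210 s, if anything falls off the work surface, if the arm or the gripper's body presses on something with over 40 N, if the wrist force passes 120 N, or if a joint passes its speed limit or range.

## Working session

There is one attempt and no reset: what is moved stays moved. The work goes in short steps, Python scripts to look and compute and a tool call to move; the robot and the scene stay as the last step left them, time stands still between calls to the robot, and variables do not carry over. Pictures are saved under pics/ and viewed, about 12 in all and at most 16, crops included, and the job is handed in when it is done.

Besides the shell and the picture viewer there is one more tool, called after "Request:" as name([rows], argument=value, ...), one row to a line, values as JSON. carry_out: Moves the arm, as the interface text tells. Its arguments: {"type":"object","properties":{"deltas":{"type":"array"},"newtons":{"type":"number"}},"required":["deltas"]}

```bash
mkdir -p pics; cat > h.py <<'E'
import numpy as np, cv2
from rig import ctrl, viewer, order
from scipy.spatial.transform import Rotation as R
def rot(q): return R.from_quat([q[1],q[2],q[3],q[0]]).as_matrix()
def pose(s=None):
    s=s or ctrl.sense(); return rot(s['ee_rot']), np.array(s['eef_pos'])
def cam(name):
    c=viewer.calibration(name)
    if name=='wrist':
        Rt,p=pose(); T=np.array(c['T_tool_cam']); return c,Rt@T[:3,:3],Rt@T[:3,3]+p
    a=np.array(c['attitude']); return c,(rot(a) if a.size==4 else a.reshape(3,3)),np.array(c['xyz'])
def KD(c): return np.array([[c['fx'],0,c['cx']],[0,c['fy'],c['cy']],[0,0,1.]]),np.array([c['k1'],0,0,0,0])
def ray(C,px):
    c,Rc,p=C; K,D=KD(c)
    n=cv2.undistortPoints(np.array(px,float).reshape(-1,1,2),K,D).reshape(-1,2)
    return p,np.c_[n,np.ones(len(n))]@Rc.T
def plane(C,px,z):
    p,d=ray(C,px); return p+d*((z-p[2])/d[:,2])[:,None]
def proj(C,P):
    c,Rc,p=C;K,D=KD(c); q=(np.array(P,float).reshape(-1,3)-p)@Rc
    return cv2.projectPoints(q,np.zeros(3),np.zeros(3),K,D)[0].reshape(-1,2)
def snap(name,f):
    C=cam(name); im=viewer.capture(name); cv2.imwrite('pics/'+f+'.png',im[:,:,::-1]); np.save('pics/'+f+'.npy',np.array([C[0],C[1],C[2]],dtype=object),allow_pickle=True); return C,im
def load(f): return tuple(np.load('pics/'+f+'.npy',allow_pickle=True)), cv2.imread('pics/'+f+'.png')
E
python3 - <<'E'
from h import *
s=ctrl.sense(); print(s); print(viewer.calibration('top'),viewer.calibration('side'),viewer.calibration('wrist'))
print(pose(s)[0])
a=snap('top','t0')[1]; b=snap('side','s0')[1]
cv2.imwrite('pics/t0b.png',cv2.resize(a[:,:,::-1],(800,600),interpolation=cv2.INTER_CUBIC))
cv2.imwrite('pics/s0b.png',cv2.resize(b[:,:,::-1],(800,600),interpolation=cv2.INTER_CUBIC))
E
```

```text
{'time_s': 0.0, 'joints': array([ 8.77572734e-01,  3.13450904e-01,  1.49844544e+00,  2.75650170e-05,
        1.33103293e+00, -2.23404168e-01]), 'dq': array([ 2.84100535e-05,  5.91623139e-06,  1.39554374e-03, -1.04428476e-03,
        1.34229723e-03,  2.13847104e-03]), 'tau': array([ 1.52874563e-04, -4.12277377e+01, -2.59741241e+01, -2.88114388e-04,
        4.29515829e-03, -4.72315733e-06]), 'eef_pos': array([237.51248868, 467.90250635, 230.7314795 ]), 'ee_rot': array([ 0.68746808,  0.16416537,  0.68790322, -0.1650046 ]), 'force': array([0.05326744, 0.22286029, 0.29589622]), 'wrist_torque': array([-0.00981831, -0.04024646, -0.03683675]), 'grip_width': 0.9959067412397987}
{'fx': 361.0607166725743, 'fy': 361.0607166725743, 'cx': 257.7681277395685, 'cy': 191.46779478665974, 'k1': -0.11098641224222221, 'xyz': array([ 546.19219068,  -12.23014796, 1132.19678556]), 'attitude': array([-0.01341915,  0.71390461, -0.69975165,  0.02253341])} {'fx': 387.25626976508704, 'fy': 387.25626976508704, 'cx': 258.5248553525736, 'cy': 189.21158461575098, 'k1': -0.12712151861515505, 'xyz': array([  552.20265211, -1099.89117095,   711.4879458 ]), 'attitude': array([-0.51211491,  0.85815169, -0.03564443,  0.00659245])} {'fx': 287.40041126887724, 'fy': 287.40041126887724, 'cx': 254.24922397813566, 'cy': 188.9367794453566, 'k1': -0.002268852379410725, 'T_tool_cam': array([[ 6.30389090e-04, -3.16452342e-01,  9.48608200e-01,
        -1.42419378e+02],
       [ 9.99999675e-01,  6.75333727e-04, -4.39251891e-04,
        -1.23408041e+00],
       [-5.01624821e-04,  9.48608169e-01,  3.16452665e-01,
        -8.07948714e+01],
       [ 0.00000000e+00,  0.00000000e+00,  0.00000000e+00,
         1.00000000e+00]])}
[[-8.74727635e-04  4.52730568e-01  8.91646941e-01]
 [-1.01100946e-03  8.91646426e-01 -4.52731298e-01]
 [-9.99999106e-01 -1.29748007e-03 -3.22232884e-04]]
```

View pics/t0b.png

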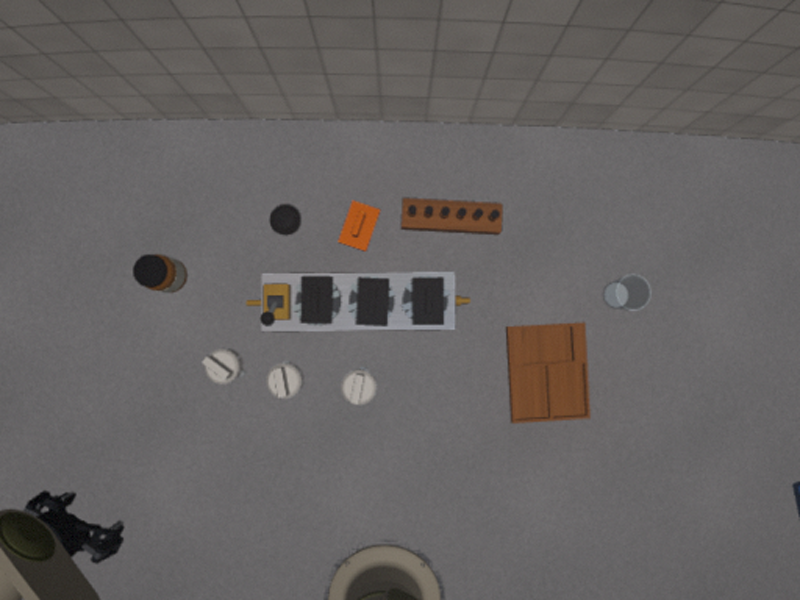

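View pics/s0b.png

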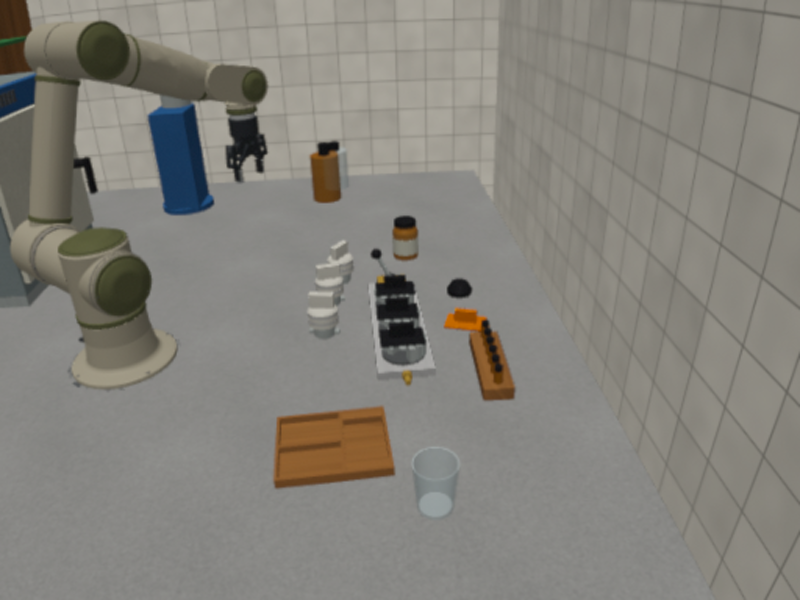

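```bash
python3 - <<'E'
from h import *
C,im=load('t0'); k=512/800
def p(n,u,v,z): print(n,plane(C,[[u*k,v*k]],z)[0].round(0))
for i,q in enumerate([(222,368),(285,381),(359,388)]): p('filt%d'%i,*q,69)
for i,q in enumerate([(317,300),(373,301),(428,301)]): p('plate%d'%i,*q,64)
p('tip',267,318,112); p('tray',548,372,18)
for n,q in dict(a=(507,326),b=(585,323),c=(590,417),d=(511,422)).items(): p('tray'+n,*q,18)
for n,q in dict(a=(262,274),b=(455,272),c=(455,329),d=(262,331)).items(): p('bar'+n,*q,20)
p('orange',359,226,6);p('jar',155,272,110);p('mouse',285,219,34);p('rack',452,215,40)
E
```

```text
filt0 [463. 314.  69.]
filt1 [442. 193.  69.]
filt2 [432.  53.  69.]
plate0 [596. 137.  64.]
plate1 [596.  31.  64.]
plate2 [598. -73.  64.]
tip [559. 221. 112.]
tray [ 464. -318.   18.]
traya [ 554. -234.   18.]
trayb [ 563. -393.   18.]
trayc [ 375. -405.   18.]
trayd [ 364. -245.   18.]
bara [647. 255.  20.]
barb [ 659. -129.   20.]
barc [ 546. -130.   20.]
bard [534. 251.  20.]
orange [749.  65.   6.]
jar [639. 434. 110.]
mouse [756. 209.  34.]
rack [ 769. -119.   40.]
```

Request:
carry_out([
  [-1,-20,-20,55,-9,0,0],
  [-1,-40,-40,110,-18,0,0],
  [-1,-50,-65,170,-27,0,0],
  [-1,-50,-84,229,-27,0,0],
  [-1,-50,-84,229,-27,0,0],
])

```text
time_s: 0.72
eef_pos: [405.9, 287.0, 280.9]
ee_rot: [0.707, 0.001, 0.707, -0.001]
force: [0.8, 0.5, -1.1]
grip_width: 1.002
```

Request:
carry_out([
  [-1,-12,-45,42,0,0,0],
  [-1,-25,-90,84,0,0,0],
  [-1,-38,-135,126,0,0,0],
  [-1,-50,-179,167,0,0,0],
  [-1,-50,-179,167,0,0,0],
])

```text
time_s: 1.35
eef_pos: [572.8, 108.7, 330.5]
ee_rot: [0.707, 0.001, 0.707, -0.001]
force: [-0.3, 0.3, -0.0]
grip_width: 0.999
```

```bash
python3 - <<'E'
from h import *
print(pose()); a=snap('wrist','w1')[1]
cv2.imwrite('pics/w1b.png',cv2.resize(a[:,:,::-1],(800,600),interpolation=cv2.INTER_CUBIC))
E
```

```text
(array([[-7.74642670e-04,  2.10312311e-03,  9.99997488e-01],
       [-2.06798647e-04,  9.99997767e-01, -2.10328389e-03],
       [-9.99999679e-01, -2.08427421e-04, -7.74206017e-04]]), array([572.77413012, 108.65417947, 330.47528163]))
```

View pics/w1b.png

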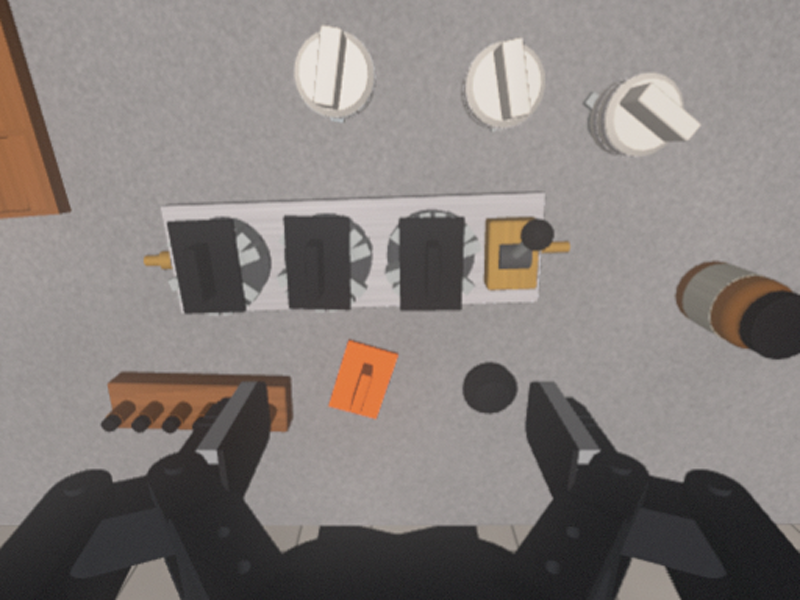

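```bash
cat >> h.py <<'E'
def plates(C,im,z=64):
    g=im.max(2); m=((g<62)&(im.max(2).astype(int)-im.min(2)<25)).astype(np.uint8)
    m=cv2.morphologyEx(m,cv2.MORPH_OPEN,np.ones((3,3)))
    out=[]
    for c in cv2.findContours(m,cv2.RETR_EXTERNAL,cv2.CHAIN_APPROX_NONE)[0]:
        if cv2.contourArea(c)<300: continue
        P=plane(C,c.reshape(-1,2),z)[:,:2].astype(np.float32); r=cv2.minAreaRect(P)
        b=cv2.boxPoints(r); e=max([b[1]-b[0],b[2]-b[1]],key=np.linalg.norm)
        out.append((np.round(r[0],1),np.round(sorted(r[1]),1),round(float(np.degrees(np.arctan2(e[1],e[0]))),1)))
    return out
E
python3 - <<'E'
from h import *
C,im=load('w1'); k=512/800
for o in plates(C,im): print(o)
def p(n,u,v,z): print(n,plane(C,[[u*k,v*k]],z)[0].round(0))
for n,q in dict(a=(163,207),b=(544,193),c=(538,299)).items(): p('bar'+n,*q,20)
g=im.min(2).astype(np.uint8)
m=(g>120).astype(np.uint8); m[:, :180]=0; m[95:]=0
cv2.imwrite('pics/w1f.png',cv2.resize(im[5:110,180:460],(798,300),interpolation=cv2.INTER_CUBIC))
E
```

```text
(array([873.2, 108.2]), array([302.2, 991.6]), 90.0)
(array([661.4, 473. ]), array([55.3, 74.3]), 15.7)
(array([605.2, -73.2]), array([22.2, 56.8]), 1.3)
bara [ 549. -127.   20.]
barb [536. 252.  20.]
barc [646. 257.  20.]
```

View pics/w1f.png

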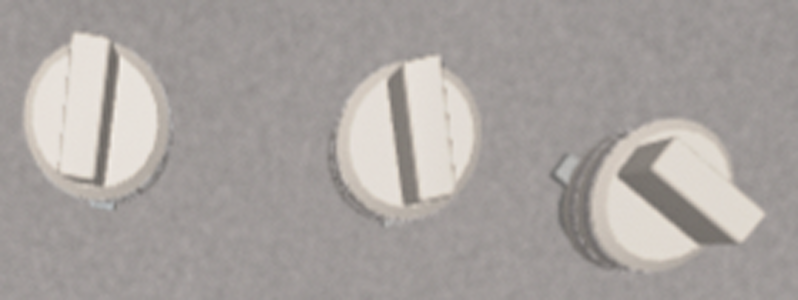

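```bash
python3 - <<'E'
from h import *
C,im=load('w1')
W=dict(F2=[(74,33),(110,38),(98,183),(61,178)],F1=[(402,63),(440,55),(455,193),(417,203)],F0=[(670,138),(766,213),(743,243),(652,168)])
for n,q in W.items():
    P=plane(C,np.array(q)/2.85+[180,5],103)[:,:2]; r=cv2.minAreaRect(P.astype(np.float32)); b=cv2.boxPoints(r); e=max([b[1]-b[0],b[2]-b[1]],key=np.linalg.norm)
    print(n,np.round(P.mean(0),1),np.round(r[1],1),round(float(np.degrees(np.arctan2(e[1],e[0]))),1))
sub=im[120:210,100:310]; g=sub.max(2)
m=(g<55).astype(np.uint8)
for th in (30,35,40,45,50,55):
  m=np.zeros(im.shape[:2],np.uint8); m[120:210,100:335]=(g if 0 else im[120:210,100:335].max(2))<th
  print(th,[(np.round(cv2.minAreaRect(plane(C,c.reshape(-1,2),64)[:,:2].astype(np.float32))[0],1),np.round(cv2.minAreaRect(plane(C,c.reshape(-1,2),64)[:,:2].astype(np.float32))[1:][0],0)) for c in cv2.findContours(m,cv2.RETR_EXTERNAL,cv2.CHAIN_APPROX_NONE)[0] if cv2.contourArea(c)>800])
E
```

```text
F2 [436.3  55.9] [15.5 54. ] -7.7
F1 [444.1 196.4] [53.4 16.1] 10.9
F0 [467.4 315.6] [54.3 14.1] 57.6
30 []
35 []
40 []
45 []
50 []
55 []
```

```bash
python3 - <<'E'
from h import *
C,im=load('w1');k=512/800
W=dict(L=[(168,220),(236,218),(245,311),(182,314)],M=[(284,216),(349,215),(350,309),(286,310)],R=[(401,217),(464,217),(462,310),(400,310)])
for n,q in W.items():
    P=plane(C,np.array(q)*k,64)[:,:2]; e=P[2]+P[3]-P[0]-P[1]
    print(n,np.round(P.mean(0),1),np.round(np.linalg.norm(e)/2,1),round(float(np.degrees(np.arctan2(e[1],e[0]))),1))
C,im=load('t0')
W=dict(T=[(507,326),(585,323),(590,417),(511,422)])
for n,q in W.items():
    P=plane(C,np.array(q)*k,18)[:,:2]; e=P[0]+P[1]-P[2]-P[3]
    c=P.mean(0);a=np.arctan2(e[1],e[0]);x=np.array([np.cos(a),np.sin(a)]);y=np.array([-x[1],x[0]])
    print(n,np.round(c,1),np.round(np.linalg.norm(e)/2,1),np.degrees(a),'bays',c-41*x+38*y*1,c-41*x-38*y,c+58*x*.9)
E
```

```text
L [599.5 -71.2] 90.8 -0.9
M [596.5  31.9] 90.8 -2.4
R [597.6 139.3] 89.9 0.4
T [ 463.8 -319.2] 189.3 3.591505026628794 bays [ 420.48954624 -283.88775141] [ 425.25037975 -359.73848947] [ 515.88692072 -315.97483513]
```

Request:
carry_out([
  [0,20,-55,8,0,0,0],
  [0,55,-105,16,0,0,0],
  [0,95,-150,26,0,0,0],
  [0,145,-180,26,0,0,0],
  [0,195,-180,26,0,0,0],
], newtons=50)

```text
time_s: 2.02
eef_pos: [596.8, -69.2, 134.7]
ee_rot: [0.707, -0.0, 0.707, 0.0]
force: [1.0, 0.3, -0.0]
grip_width: 0.498
```

Request:
carry_out([
  [0,25,0,0,0,0,0],
  [0,50,0,0,0,0,0],
  [0,64,0,0,0,0,0],
  [0,64,0,0,0,0,0],
  [0,64,0,0,0,0,0],
])

```text
time_s: 2.65
eef_pos: [597.8, -68.9, 73.4]
ee_rot: [0.708, -0.001, 0.707, 0.001]
force: [0.1, 0.4, 0.1]
grip_width: 0.5
```

Request:
carry_out([
  [1,0,0,0,0,0,0],
  [1,0,0,0,0,0,0],
  [1,0,0,0,0,0,0],
  [1,0,0,0,0,0,0],
  [1,0,0,0,0,0,0],
])

```text
time_s: 3.28
eef_pos: [597.8, -69.3, 73.1]
ee_rot: [0.708, -0.001, 0.707, 0.0]
force: [-1.2, 0.1, 5.9]
grip_width: 0.128
```

Request:
carry_out([
  [1,-25,0,0,0,0,0],
  [1,-60,0,0,0,0,0],
  [1,-100,0,0,0,0,0],
  [1,-100,0,0,0,0,0],
  [1,-100,0,0,0,0,0],
])

```text
time_s: 3.9
eef_pos: [596.8, -69.0, 171.2]
ee_rot: [0.706, -0.0, 0.708, 0.001]
force: [-0.2, 0.3, -0.7]
grip_width: 0.127
```

```bash
python3 - <<'E'
from h import *
s=ctrl.sense();print(s['eef_pos'],s['grip_width'],s['force']); a=snap('wrist','w2')[1]
cv2.imwrite('pics/w2b.png',a[:,:,::-1])
E
```

```text
[596.84256122 -69.03288707 171.16348106] 0.12740427235126156 [-0.23073761  0.33889034 -0.69885202]
```

View pics/w2b.png

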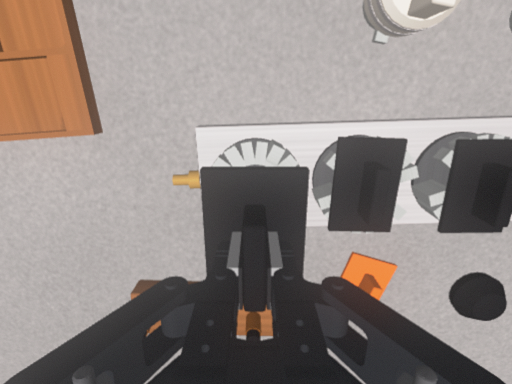

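Request:
carry_out([
  [1,-8,-50,-23,-2,0,0],
  [1,-16,-100,-46,-3.6,0,0],
  [1,-24,-150,-70,-3.6,0,0],
  [1,-29,-205,-95,-3.6,0,0],
  [1,-29,-251,-117,-3.6,0,0],
])

```text
time_s: 4.58
eef_pos: [479.4, -322.0, 200.4]
ee_rot: [0.706, -0.022, 0.707, 0.023]
force: [0.2, 0.2, -0.7]
grip_width: 0.13
```

```bash
python3 - <<'E'
from h import *
s=ctrl.sense();print(s['eef_pos'],s['dq']); a=snap('wrist','w3')[1]
cv2.imwrite('pics/w3b.png',cv2.resize(a[:,:,::-1],(800,600),interpolation=cv2.INTER_CUBIC))
E
```

```text
[ 479.4005642  -322.03255367  200.36504923] [-0.67959597  0.09944474 -0.13137713  0.00514788  0.04254112 -0.68020878]
```

View pics/w3b.png

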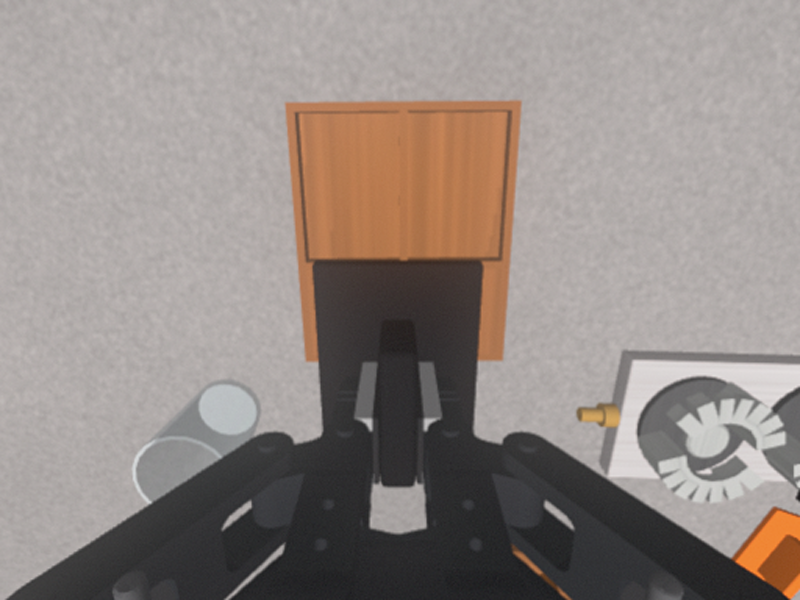

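```bash
python3 - <<'E'
from h import *
C,im=load('w3');k=512/800
f=lambda q,z:plane(C,np.array(q)*k,z)[:,:2]
T=f([(287,103),(520,101),(503,360),(306,360)],18); print('outer',T.round(0).tolist(),T.mean(0))
e=T[2]+T[3]-T[0]-T[1]; a=np.arctan2(e[1],e[0]); print(np.degrees(a), np.linalg.norm(e)/2,'w',np.linalg.norm(T[1]-T[0]))
I=f([(297,111),(403,110),(511,110),(500,260),(403,259),(307,262)],18); print('inner',I.round(0).tolist())
c=T.mean(0); x=np.array([np.cos(a),np.sin(a)]); y=np.array([-x[1],x[0]])
print('bays from inner', I[[0,1,4,5]].mean(0), I[[1,2,3,4]].mean(0)); 
print('bays from outer',c-38*x-38*y,c-38*x+38*y,c+55*x)
P=f([(313,262),(482,262)],191); print('plate edge',P,pose()); s=ctrl.sense(); print(s['eef_pos'],s['dq'])
E
```

```text
outer [[376.0, -404.0], [365.0, -249.0], [555.0, -234.0], [565.0, -391.0]] [ 465.13437225 -319.28041505]
4.176687607445575 190.53006058636444 w 155.48520556748326
inner [[380.0, -397.0], [375.0, -326.0], [370.0, -254.0], [474.0, -247.0], [477.0, -319.0], [484.0, -390.0]]
bays from inner [ 429.26310484 -358.20305839] [ 424.13292165 -286.6129469 ]
bays from outer [ 430.00292431 -359.94712583] [ 424.46766148 -284.14896711] [ 519.98830291 -315.27463274]
plate edge [[ 438.36207378 -355.39560583]
 [ 434.60389427 -296.73210466]] (array([[-2.56587809e-03, -5.96706420e-02,  9.98214822e-01],
       [-8.19514722e-04,  9.98217898e-01,  5.96687194e-02],
       [-9.99996372e-01, -6.64949083e-04, -2.61020641e-03]]), array([ 476.88882893, -326.8181746 ,  199.91281633]))
[ 476.88882893 -326.8181746   199.91281633] [ 0.08065796 -0.00137322  0.02057159  0.00989725 -0.00637906  0.12522924]
```

Request:
carry_out([
  [1,10,-15,-30,-0.8,0,0],
  [1,35,-27.5,-51,-0.8,0,0],
  [1,80,-27.5,-51,-0.8,0,0],
  [1,125,-27.5,-51,-0.8,0,0],
  [1,125,-27.5,-51,-0.8,0,0],
])

```text
time_s: 5.25
eef_pos: [430.1, -349.2, 72.9]
ee_rot: [0.705, -0.025, 0.708, 0.03]
force: [-0.2, 0.6, -0.7]
grip_width: 0.13
```

Request:
carry_out([
  [1,25,0,0,0,0,0],
  [1,45,0,0,0,0,0],
  [1,54,0,0,0,0,0],
  [1,54,0,0,0,0,0],
  [0.2,54,0,0,0,0,0],
])

```text
time_s: 5.88
eef_pos: [432.8, -352.7, 25.7]
ee_rot: [0.708, -0.029, 0.705, 0.026]
force: [-0.3, 0.6, -0.4]
grip_width: 0.331
```

Request:
carry_out([
  [0,0,0,0,0,0,0],
  [0,0,0,0,0,0,0],
  [0,-40,0,0,0,0,0],
  [0,-100,0,0,0,0,0],
  [0,-130,0,0,0,0,0],
])

```text
time_s: 6.5
eef_pos: [432.2, -351.6, 155.4]
ee_rot: [0.707, -0.029, 0.706, 0.027]
force: [0.3, 1.3, -0.9]
grip_width: 0.499
```

```bash
python3 - <<'E'
from h import *
s=ctrl.sense();print(pose(s),s['dq'].round(2)); a=snap('wrist','w4')[1]
cv2.imwrite('pics/w4b.png',cv2.resize(a[:,:,::-1],(640,480),interpolation=cv2.INTER_CUBIC))
E
```

```text
(array([[ 0.00222332, -0.07834241,  0.99692403],
       [-0.00275257,  0.99692224,  0.07834841],
       [-0.99999374, -0.0029183 ,  0.00200083]]), array([ 432.15282747, -351.56352318,  155.41225368])) [-0.   -0.24 -0.23 -0.    0.52  0.  ]
```

View pics/w4b.png

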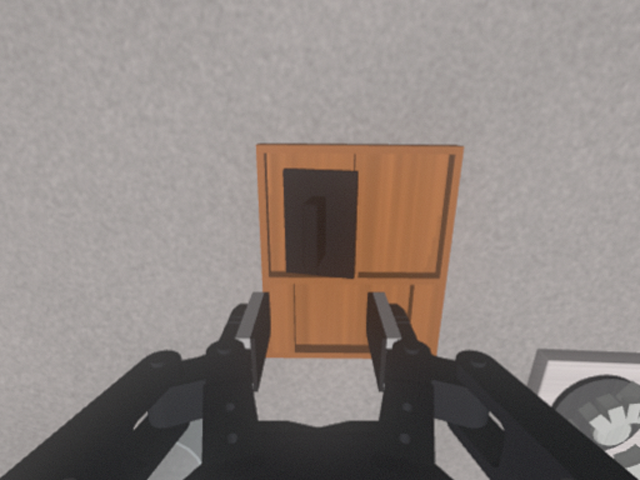

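Request:
carry_out([
  [0,0,0,0,0,0,0],
  [0,0,0,0,0,0,0],
  [0,0,0,0,0,0,0],
  [0,0,0,0,0,0,0],
  [0,0,0,0,0,0,0],
])

```text
time_s: 7.18
eef_pos: [431.6, -351.0, 152.0]
ee_rot: [0.706, -0.028, 0.707, 0.028]
force: [0.1, -0.2, -0.2]
grip_width: 0.499
```

```bash
python3 - <<'E'
from h import *
s=ctrl.sense();print(pose(s),s['dq'].round(2))
C,im=load('w4');k=.8
f=lambda q,z:plane(C,np.array(q)*k,z)[:,:2]
P=f([(284,170),(357,171),(355,277),(287,273)],11);print('plate',P.round(0).tolist(),P.mean(0))
T=f([(257,146),(462,147),(438,358),(264,357)],18); print('outer',T.round(0).tolist(),T.mean(0))
I=f([(265,154),(355,154),(453,155),(439,273),(357,273),(269,275)],18);print('inner',I.round(0).tolist(),I[[0,1,4,5]].mean(0), I[[1,2,3,4]].mean(0))
B=f([(295,284),(412,285),(411,345),(295,345)],18);print('bay3 top',B.round(0).tolist(),B.mean(0));
E
```

```text
(array([[-2.94239768e-04, -7.81322961e-02,  9.96942956e-01],
       [ 3.67525931e-04,  9.96942923e-01,  7.81324020e-02],
       [-9.99999889e-01,  3.89392048e-04, -2.64624609e-04]]), array([ 431.55763748, -351.00106682,  152.01674629])) [-0. -0. -0.  0.  0. -0.]
plate [[394.0, -383.0], [390.0, -326.0], [482.0, -317.0], [483.0, -376.0]] [ 436.86121738 -350.593907  ]
outer [[376.0, -404.0], [365.0, -249.0], [554.0, -232.0], [566.0, -393.0]] [ 465.13094143 -319.60052864]
inner [[382.0, -398.0], [376.0, -329.0], [371.0, -255.0], [469.0, -247.0], [475.0, -317.0], [482.0, -391.0]] [ 428.65414789 -358.78608754] [ 422.62532327 -287.0516787 ]
bay3 top [[489.0, -369.0], [482.0, -268.0], [542.0, -259.0], [551.0, -365.0]] [ 515.88511977 -315.30996329]
```

Request:
carry_out([
  [0,50,0,0,0,0,0],
  [0,100,0,0,0,0,0],
  [0,125,0,0,0,0,0],
  [0,126,0,0,0,0,0],
  [1,126,0,0,0,0,0],
])

```text
time_s: 7.8
eef_pos: [432.0, -351.5, 27.4]
ee_rot: [0.707, -0.028, 0.706, 0.027]
force: [-0.9, -0.1, -0.1]
grip_width: 0.296
```

Request:
carry_out([
  [1,0,0,0,0,0,0],
  [1,0,0,0,0,0,0],
  [1,0,0,0,0,0,0],
  [1,-12,0,0,0,0,0],
  [1,-12,-7.5,-8.5,0,0,0],
])

```text
time_s: 8.43
eef_pos: [424.2, -359.8, 39.8]
ee_rot: [0.707, -0.029, 0.706, 0.027]
force: [-0.2, -0.3, -0.6]
grip_width: 0.126
```

Request:
carry_out([
  [1,0,0,0,0,0,0],
  [1,10,0,0,0,0,0],
  [1,18,0,0,0,0,0],
  [1,18,0,0,0,0,0],
  [1,18,0,0,0,0,0],
])

```text
time_s: 9.05
eef_pos: [423.7, -358.7, 21.7]
ee_rot: [0.706, -0.028, 0.707, 0.028]
force: [-8.3, 9.7, 25.4]
grip_width: 0.127
```

Request:
carry_out([
  [0,0,0,0,0,0,0],
  [0,0,0,0,0,0,0],
  [0,0,0,0,0,0,0],
  [0,-60,0,0,0,0,0],
  [0,-120,0,0,0,0,0],
])

```text
time_s: 9.68
eef_pos: [423.5, -358.9, 141.2]
ee_rot: [0.706, -0.027, 0.707, 0.028]
force: [0.7, -0.4, 0.4]
grip_width: 0.499
```

Request:
carry_out([
  [0,-20,0,20,0,0,0],
  [0,-20,0,20,0,0,0],
  [0,-20,0,20,0,0,0],
  [0,-20,0,20,0,0,0],
  [0,-20,0,20,0,0,0],
])

```text
time_s: 10.3
eef_pos: [443.2, -357.6, 159.5]
ee_rot: [0.706, -0.027, 0.707, 0.028]
force: [0.6, -0.0, -0.1]
grip_width: 0.498
```

```bash
python3 - <<'E'
from h import *
s=ctrl.sense();print(pose(s)[1],s['dq'].round(2)); a=snap('wrist','w5')[1]
cv2.imwrite('pics/w5b.png',cv2.resize(a[50:320,130:400,::-1],(540,540),interpolation=cv2.INTER_CUBIC))
E
```

```text
[ 443.17711055 -357.57192084  159.51445748] [ 0.   -0.   -0.01  0.    0.   -0.  ]
```

View pics/w5b.png

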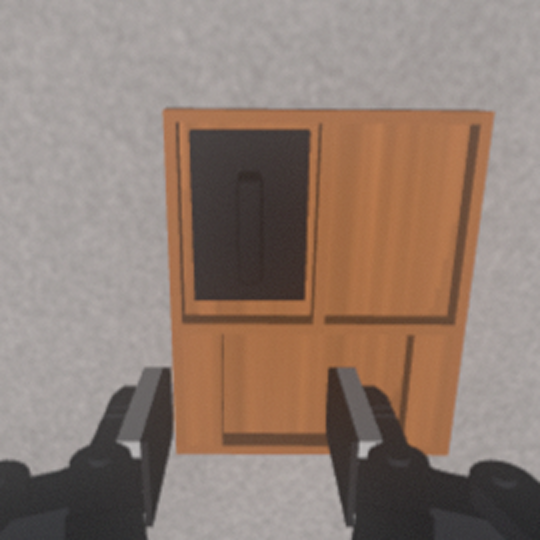

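```bash
python3 - <<'E'
from h import *
C,im=load('w5')
f=lambda q,z:plane(C,np.array(q)/2+[130,50],z)[:,:2]
P=f([(190,130),(309,129),(305,300),(195,300)],11);print('plate',P.round(0).tolist(),P.mean(0))
I=f([(178,121),(320,122),(325,122),(480,124),(455,317),(325,317),(313,317),(183,317)],18);print('inner',I.round(0).tolist(),I[[0,1,6,7]].mean(0), I[[2,3,4,5]].mean(0))
B=f([(222,336),(413,336),(406,433),(223,433)],18);print('bay3 top',B.round(0).tolist(),B.mean(0));
E
```

```text
plate [[384.0, -392.0], [379.0, -334.0], [469.0, -326.0], [473.0, -386.0]] [ 426.45308402 -359.53734755]
inner [[380.0, -398.0], [375.0, -330.0], [375.0, -328.0], [370.0, -254.0], [470.0, -246.0], [475.0, -316.0], [475.0, -322.0], [481.0, -391.0]] [ 427.92573935 -360.08258899] [ 422.43985612 -285.74853336]
bay3 top [[490.0, -370.0], [482.0, -267.0], [542.0, -261.0], [551.0, -365.0]] [ 516.34154746 -315.53974027]
```

Request:
carry_out([
  [0,-10,50,24,0,0,0],
  [0,-10,100,48,0,0,0],
  [0,-10,150,73,0,0,0],
  [0,-10,200,97,0,0,0],
  [0,-10,250,122,0,0,0],
])

```text
time_s: 10.98
eef_pos: [546.1, -97.2, 170.2]
ee_rot: [0.707, -0.028, 0.707, 0.028]
force: [0.2, -0.5, 0.3]
grip_width: 0.497
```

Request:
carry_out([
  [0,0,50,24,3,0,0],
  [0,0,95,46,6,0,0],
  [0,0,127,61,6,0,0],
  [0,20,127,61,6,0,0],
  [0,40,127,61,6,0,0],
])

```text
time_s: 11.6
eef_pos: [596.6, 33.0, 129.5]
ee_rot: [0.707, 0.009, 0.707, -0.009]
force: [-0.2, 0.2, 0.3]
grip_width: 0.5
```

Request:
carry_out([
  [0,0,0,0,0,0,0],
  [0,25,0,0,0,0,0],
  [0,50,0,0,0,0,0],
  [0,50,0,0,0,0,0],
  [0,50,0,0,0,0,0],
])

```text
time_s: 12.22
eef_pos: [597.4, 32.3, 81.9]
ee_rot: [0.708, 0.009, 0.706, -0.01]
force: [-0.7, 0.6, 0.7]
grip_width: 0.503
```

```bash
python3 - <<'E'
from h import *
s=ctrl.sense();R_,p=pose(s);print(R_.round(3),p,s['dq'].round(2)); C,im=snap('wrist','w6')
q=np.array([[597.6,139.3,64]]);print(proj(C,q))
cv2.imwrite('pics/w6b.png',im[:,:,::-1])
E
```

```text
[[ 0.002  0.027  1.   ]
 [-0.     1.    -0.027]
 [-1.    -0.     0.002]] [597.38023256  32.34080592  81.8678131 ] [ 0.   -0.01 -0.    0.   -0.01  0.  ]
[[430.11986936 228.03493943]]
```

View pics/w6b.png

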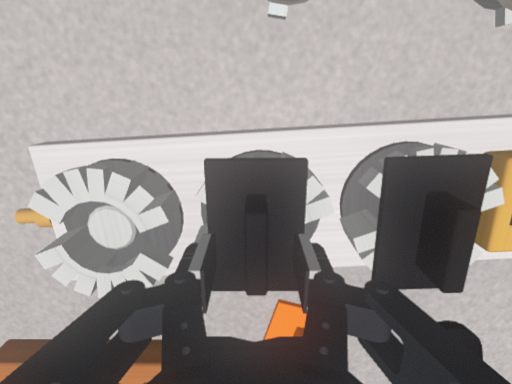

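Request:
carry_out([
  [0,10,0,0,0,0,0],
  [1,10,0,0,0,0,0],
  [1,10,0,0,0,0,0],
  [1,10,0,0,0,0,0],
  [1,10,0,0,0,0,0],
])

```text
time_s: 12.9
eef_pos: [596.7, 32.5, 70.4]
ee_rot: [0.707, 0.009, 0.707, -0.009]
force: [0.1, -0.2, 0.2]
grip_width: 0.129
```

Request:
carry_out([
  [1,0,0,0,0,0,0],
  [1,-30,0,0,0,0,0],
  [1,-75,0,0,0,0,0],
  [1,-93,-35,-18,0,0,0],
  [1,-93,-80,-41,0,0,0],
])

```text
time_s: 13.52
eef_pos: [553.6, -46.9, 164.7]
ee_rot: [0.708, 0.008, 0.706, -0.009]
force: [0.6, -0.8, -1.6]
grip_width: 0.133
```

Request:
carry_out([
  [1,0,-50,-26,-2,0,0],
  [1,0,-105,-54,-4,0,0],
  [1,0,-160,-83,-6,0,0],
  [1,0,-210,-108,-6,0,0],
  [1,0,-243,-125,-6,0,0],
])

```text
time_s: 14.15
eef_pos: [420.8, -287.9, 163.3]
ee_rot: [0.707, -0.027, 0.707, 0.027]
force: [-0.4, -0.4, -0.0]
grip_width: 0.13
```

Request:
carry_out([
  [1,0,0,0,0,0,0],
  [1,40,0,0,0,0,0],
  [1,80,0,0,0,0,0],
  [1,115,0,0,0,0,0],
  [1,115,0,0,0,0,0],
])

```text
time_s: 14.78
eef_pos: [421.6, -284.1, 46.6]
ee_rot: [0.705, -0.027, 0.708, 0.029]
force: [1.3, 0.4, -0.9]
grip_width: 0.129
```

```bash
python3 - <<'E'
from h import *
s=ctrl.sense();R_,p=pose(s);print(R_.round(3),p,s['dq'].round(2),s['grip_width'])
print(R_.T@(np.array([422.5,-286,21])-p))
E
```

```text
[[-0.003 -0.079  0.997]
 [ 0.004  0.997  0.079]
 [-1.     0.004 -0.003]] [ 421.62177926 -284.14931409   46.62367589] [-0.   -0.06 -0.05  0.    0.03 -0.  ] 0.12883423719022996
[25.61365701 -2.01562328  0.80430937]
```

Request:
carry_out([
  [1,15,-2,1,0,0,0],
  [1,28,-2,1,0,0,0],
  [1,28,-2,1,0,0,0],
  [1,28,-2,1,0,0,0],
  [0,28,-2,1,0,0,0],
])

```text
time_s: 15.4
eef_pos: [423.4, -288.2, 20.5]
ee_rot: [0.707, -0.028, 0.706, 0.027]
force: [-0.0, -0.2, 0.1]
grip_width: 0.324
```

Request:
carry_out([
  [0,0,0,0,0,0,0],
  [0,0,0,0,0,0,0],
  [0,-50,0,0,0,0,0],
  [0,-100,0,0,0,0,0],
  [0,-145,0,0,0,0,0],
])

```text
time_s: 16.02
eef_pos: [423.2, -287.9, 167.2]
ee_rot: [0.707, -0.028, 0.706, 0.027]
force: [1.5, -0.9, -0.7]
grip_width: 0.499
```

Request:
carry_out([
  [0,0,50,25,0,0,0],
  [0,0,100,51,0,0,0],
  [0,0,150,76,0,0,0],
  [0,0,200,101,0,0,0],
  [0,0,250,127,0,0,0],
])

```text
time_s: 16.65
eef_pos: [530.8, -27.0, 165.4]
ee_rot: [0.707, -0.028, 0.706, 0.028]
force: [0.7, -0.6, 0.1]
grip_width: 0.501
```

Request:
carry_out([
  [0,0,50,25,2,0,0],
  [0,0,100,51,4.5,0,0],
  [0,0,145,73,4.5,0,0],
  [0,20,160,81,4.5,0,0],
  [0,50,160,81,4.5,0,0],
])

```text
time_s: 17.27
eef_pos: [599.1, 138.6, 115.0]
ee_rot: [0.708, -0.001, 0.706, 0.001]
force: [1.0, -0.5, 0.2]
grip_width: 0.498
```

Request:
carry_out([
  [0,15,0,0,0,0,0],
  [0,30,0,0,0,0,0],
  [0,30,0,0,0,0,0],
  [0,30,0,0,0,0,0],
  [0,30,0,0,0,0,0],
])

```text
time_s: 17.9
eef_pos: [599.0, 137.0, 86.2]
ee_rot: [0.708, 0.0, 0.707, -0.0]
force: [-0.0, 0.1, -0.2]
grip_width: 0.502
```

```bash
python3 - <<'E'
from h import *
s=ctrl.sense();R_,p=pose(s);print(R_.round(3),p,s['dq'].round(2),s['grip_width'])
C,im=snap('wrist','w7'); print(proj(C,[[597.6,139.3,64]])); Ct,_=snap('top','t7')
g=im.max(2); 
for v in (180,230):print(v,g[v,190:330:4])
print(R_.T@(np.array([597.6,139.3,71])-p))
E
```

```text
[[ 0.001  0.     1.   ]
 [ 0.     1.    -0.   ]
 [-1.     0.     0.001]] [599.01067282 137.04215458  86.15754264] [ 0.  0.  0.  0. -0.  0.] 0.5024305894854552
[[260.0270342  226.68971073]]
180 [214 214 214 204 207  74  73  75  72  72  70  69  67  64  65  61  63  60
  61  62  62  61  62  61  65  66  64  68  68  69 205 201 203 204 219]
230 [221 193 116 115 141 186  62  64  59  58  57  55  53  50  53  46  51  46
  48  47  44  47  51  52  52  53  53  57  60  84 183 215 215 215 216]
[15.15554907  2.25649929 -1.43405228]
```

Request:
carry_out([
  [0,10,2,-1.5,0,0,0],
  [0,15,2,-1.5,0,0,0],
  [1,15,2,-1.5,0,0,0],
  [1,15,2,-1.5,0,0,0],
  [1,15,2,-1.5,0,0,0],
])

```text
time_s: 18.62
eef_pos: [597.2, 139.1, 70.4]
ee_rot: [0.707, 0.0, 0.707, -0.0]
force: [-0.6, 0.6, -0.4]
grip_width: 0.128
```

Request:
carry_out([
  [1,0,0,0,0,0,0],
  [1,0,0,0,0,0,0],
  [1,-40,0,0,0,0,0],
  [1,-80,0,0,0,0,0],
  [1,-100,-30,0,0,0,0],
])

```text
time_s: 19.25
eef_pos: [597.5, 110.1, 172.5]
ee_rot: [0.708, -0.001, 0.706, 0.001]
force: [0.0, 0.6, -1.7]
grip_width: 0.128
```

```bash
python3 - <<'E'
from h import *
s=ctrl.sense();print(s['joints'].round(3),s['eef_pos'],s['grip_width'])
E
```

```text
[-0.011  0.539  1.319  0.     1.28  -1.584] [597.48521342 110.10743387 172.53526741] 0.12753126608260806
```

Request:
carry_out([
  [1,0,-52,-10,10,0,0],
  [1,0,-104,-20,20,0,0],
  [1,0,-156,-30,30,0,0],
  [1,0,-208,-40,40,0,0],
  [1,0,-260,-50,50,0,0],
])

```text
time_s: 19.88
eef_pos: [546.4, -152.5, 170.3]
ee_rot: [0.64, 0.301, 0.64, -0.301]
force: [0.4, -0.2, -0.3]
grip_width: 0.129
```

Request:
carry_out([
  [1,0,-36,30,9,0,0],
  [1,0,-72,60,18,0,0],
  [1,0,-108,89,27,0,0],
  [1,0,-129,107,35.5,0,0],
  [1,0,-129,107,35.5,0,0],
])

```text
time_s: 20.5
eef_pos: [516.2, -317.3, 169.9]
ee_rot: [0.518, 0.481, 0.519, -0.481]
force: [0.1, 0.2, -0.9]
grip_width: 0.132
```

Request:
carry_out([
  [1,0,0,0,0,0,0],
  [1,30,0,0,0,0,0],
  [1,75,0,0,0,0,0],
  [1,115,0,0,0,0,0],
  [1,115,0,0,0,0,0],
])

```text
time_s: 21.12
eef_pos: [516.1, -313.6, 53.0]
ee_rot: [0.518, 0.479, 0.522, -0.479]
force: [-0.3, 0.4, -0.0]
grip_width: 0.128
```

```bash
python3 - <<'E'
from h import *
s=ctrl.sense();R_,p=pose(s);print(R_.round(3),p,s['dq'].round(2),s['grip_width'])
print(R_.T@(np.array([517,-315.5,18.5])-p)); a=snap('wrist','w8')[1]
cv2.imwrite('pics/w8b.png',a[:,:,::-1])
E
```

```text
[[-0.004  0.997  0.08 ]
 [ 0.004  0.08  -0.997]
 [-1.    -0.004 -0.004]] [ 516.06957369 -313.62171716   53.03421753] [-0.   -0.06 -0.07 -0.    0.03  0.  ] 0.12779938012044353
[34.52217208  0.91134588  2.09640256]
```

View pics/w8b.png

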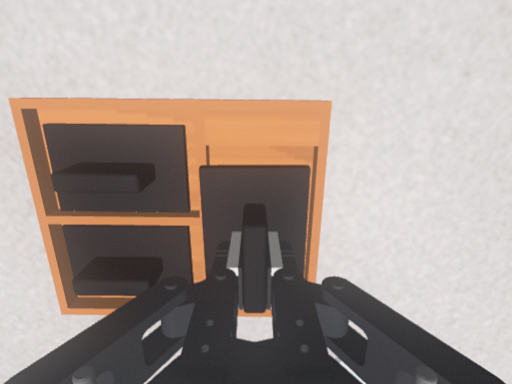

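```bash
python3 - <<'E'
from h import *
C,im=load('w8')
f=lambda q,z:plane(C,np.array(q,float),z)[:,:2]
P=f([(200,166),(308,167)],46.6); x=C[1]; print('edge',P,P.mean(0), 'centre',P.mean(0)+45*np.array([.08,-.997]))
print('inner',f([(208,146),(315,147),(303,312),(206,148)],18)) ; print('bays', f([(48,125),(185,125),(190,212),(58,212)],11).mean(0),f([(68,225),(191,225),(192,306),(76,306)],11).mean(0))
E
```

```text
edge [[ 483.5250371  -273.06098803]
 [ 540.9311248  -268.88960156]] [ 512.22808095 -270.9752948 ] centre [ 515.82808095 -315.8402948 ]
inner [[ 483.12719545 -267.27710635]
 [ 549.41764178 -262.46964304]
 [ 558.8198395  -387.7468422 ]
 [ 481.92378758 -268.62941525]]
bays [ 424.44154521 -289.74808894] [ 428.14712979 -364.27343116]
```

Request:
carry_out([
  [1,10,2.5,0,0,0,0],
  [1,25,2.5,0,0,0,0],
  [1,34,2.5,0,0,0,0],
  [1,34,2.5,0,0,0,0],
  [1,34,2.5,0,0,0,0],
])

```text
time_s: 21.8
eef_pos: [519.6, -315.8, 21.6]
ee_rot: [0.519, 0.48, 0.519, -0.48]
force: [0.6, -0.5, -0.5]
grip_width: 0.131
```

Request:
carry_out([
  [0,0,0,0,0,0,0],
  [0,0,0,0,0,0,0],
  [0,0,0,0,0,0,0],
  [0,-50,0,0,0,0,0],
  [0,-110,0,0,0,0,0],
])

```text
time_s: 22.42
eef_pos: [518.9, -315.2, 131.9]
ee_rot: [0.518, 0.48, 0.52, -0.48]
force: [0.5, 0.5, -0.7]
grip_width: 0.499
```

Request:
carry_out([
  [0,-60,0,0,0,0,0],
  [0,-120,0,0,0,0,0],
  [0,-120,0,0,0,0,0],
  [0,-120,0,0,0,0,0],
  [0,-120,0,0,0,0,0],
])

```text
time_s: 23.05
eef_pos: [519.1, -315.3, 249.6]
ee_rot: [0.518, 0.48, 0.52, -0.48]
force: [-0.0, -0.3, 0.4]
grip_width: 0.497
```

```bash
python3 - <<'E'
from h import *
s=ctrl.sense();R_,p=pose(s);print(R_.round(3),p,s['dq'].round(2))
C,im=snap('top','t8'); C2,im2=snap('wrist','w9')
a=cv2.resize(im[150:300,90:400,::-1],(800,387),interpolation=cv2.INTER_CUBIC)
b=cv2.resize(im2[80:330,60:450,::-1],(340,218),interpolation=cv2.INTER_AREA)
o=np.zeros((605-0,800,3),np.uint8);o=o[:600]; o[:382]=a[:382]; o[382:600,:340]=b; cv2.imwrite('pics/m9.png',o)
E
```

```text
[[-0.002  0.997  0.078]
 [ 0.002  0.078 -0.997]
 [-1.    -0.002 -0.002]] [ 519.05739856 -315.26056607  249.64387143] [-0.  0. -0.  0.  0. -0.]
```

View pics/m9.png

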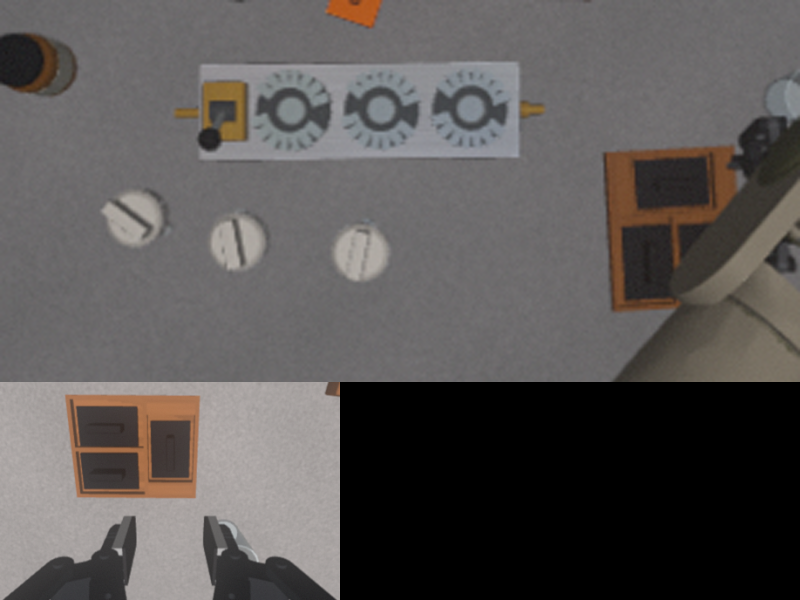

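Request:
carry_out([
  [0,-10,18,-58,0,0,0],
  [0,-20,36,-117,0,0,0],
  [0,-30,54,-175,0,0,0],
  [0,-40,72,-233,0,0,0],
  [0,-50,90,-292,0,0,0],
])

```text
time_s: 23.78
eef_pos: [586.4, -15.5, 301.1]
ee_rot: [0.519, 0.48, 0.519, -0.48]
force: [0.4, -1.2, -0.1]
grip_width: 0.497
```

Request:
carry_out([
  [0,0,8,-27,0,0,0],
  [0,0,8,-27,0,0,0],
  [0,0,8,-27,0,0,0],
  [0,0,8,-27,0,0,0],
  [0,0,8,-27,0,0,0],
])

```text
time_s: 24.4
eef_pos: [592.1, 9.3, 301.3]
ee_rot: [0.519, 0.48, 0.519, -0.48]
force: [0.1, 0.5, -0.3]
grip_width: 0.498
```

```bash
python3 - <<'E'
from h import *
s=ctrl.sense();R_,p=pose(s);print(R_.round(3),p,s['dq'].round(2),s['joints'])
C,im=snap('wrist','w10')
cv2.imwrite('pics/w10b.png',cv2.resize(im[0:260,170:370,::-1],(460,598),interpolation=cv2.INTER_CUBIC))
E
```

```text
[[-0.     0.997  0.077]
 [-0.     0.077 -0.997]
 [-1.    -0.     0.   ]] [592.13552193   9.25331443 301.25635092] [ 0.01  0.   -0.    0.    0.    0.  ] [-1.82027929e-01  4.31720031e-01  1.15008478e+00 -3.37031495e-05
  1.55986449e+00 -2.58991364e-01]
```

View pics/w10b.png

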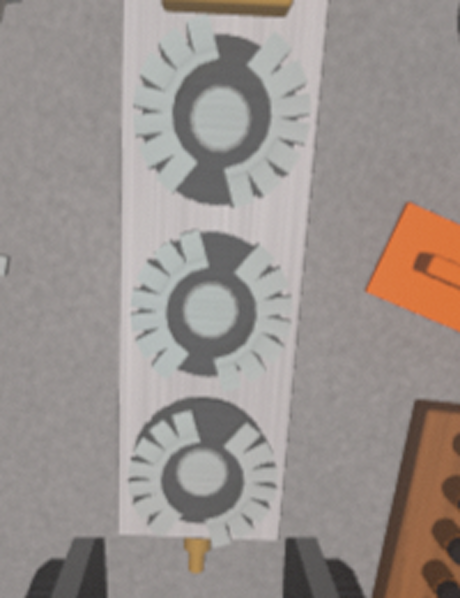

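```bash
cat >> h.py <<'E'
from scipy.optimize import least_squares
def rim(C,im,c,z=58,r=26):
    g=cv2.GaussianBlur(im.min(2),(0,0),.7).astype(float); pts=[]
    # project radial samples in the world plane through the guess
    w=plane(C,[c],z)[0,:2]
    for it in range(3):
        pts=[]
        for t in np.arange(0,2*np.pi,np.pi/60):
            d=np.array([np.cos(t),np.sin(t)]); rr=np.arange(r-6,r+6.1,.5)
            uv=proj(C,np.c_[w+rr[:,None]*d,np.full(len(rr),z)])
            v=cv2.remap(g.astype(np.float32),uv[:,0].astype(np.float32),uv[:,1].astype(np.float32),cv2.INTER_LINEAR).ravel()
            gr=v[4:]-v[:-4]; i=gr.argmax()
            if gr[i]>25: pts.append(w+d*rr[i+2])
        P=np.array(pts)
        f=lambda q:np.hypot(P[:,0]-q[0],P[:,1]-q[1])-q[2]
        s=least_squares(f,[*w,r],loss='soft_l1',f_scale=.7); w=s.x[:2]
    return s.x, len(P), float(np.median(abs(f(s.x))))
E
python3 - <<'E'
from h import *
C,im=load('w10')
for c in [(220,117),(210,311),(203,470)]:
    print(rim(C,im,np.array(c)/2.3+[170,0]))
C,im=load('t8')
for c in [(292,110),(380,110),(470,107)]:
    print(rim(C,im,np.array(c)/2.58+[90,150]))
E
```

```text
(array([595.99300329, 140.34600979,  25.99997626]), 98, 0.024958039071110605)
(array([599.41865174,  35.36226151,  26.00026616]), 97, 0.0165728438256032)
(array([602.81661943, -69.71876183,  26.04476574]), 109, 0.06843181693891864)Traceback (most recent call last):
  File "<stdin>", line 7, in <module>
  File "h.py", line 50, in rim
    s=least_squares(f,[*w,r],loss='soft_l1',f_scale=.7); w=s.x[:2]
    return func(*args, **kwargs)
    vector_fun = VectorFunction(
        fun_wrapped,
    ...<6 lines>...
        workers=workers
    )
    self._update_fun()
    ~~~~~~~~~~~~~~~~^^
    self.f = self.fun_wrapped(xp_copy(self.x))
             ~~~~~~~~~~~~~~~~^^^^^^^^^^^^^^^^^
    return np.atleast_1d(self.fun(x))
                         ~~~~~~~~^^^
    return self.f(x, *self.args, **self.kwargs)
           ~~~~~~^^^^^^^^^^^^^^^^^^^^^^^^^^^^^^
  File "h.py", line 49, in <lambda>
    f=lambda q:np.hypot(P[:,0]-q[0],P[:,1]-q[1])-q[2]
                        ~^^^^^
IndexError: too many indices for array: array is 1-dimensional, but 2 were indexed
```

```bash
python3 - <<'E'
from h import *
C,im=load('w6'); print(rim(C,im,(108,228)))
C,im=load('w2'); print(proj(C,[[602.8,-69.7,58]]))
C,im=load('t8'); print(proj(C,[[602.8,-69.7,58]]), proj(C,[[596,140.3,58]]), (np.array([(292,110),(380,110),(470,107)])/2.58+[90,150]))
C,im=load('w7')
for P in ([602.8,-69.7,58],[599.4,35.4,58]): 
    uv=proj(C,[P])[0]; print(uv, rim(C,im,uv) if 0<uv[0]<512 else '')
E
```

```text
(array([602.71129526, -69.10303813,  26.03099665]), 107, 0.039478857241881826)
[[255.01146465 191.35992302]]
[[272.58618813 191.16673282]] [[202.11264118 192.01190725]] [[203.17829457 192.63565891]
 [237.28682171 192.63565891]
 [272.17054264 191.47286822]]
[-57.34535764 229.60406648] 
[100.88925078 225.04755977] (array([599.34251004,  35.78021508,  26.05319834]), 109, 0.06263992592020173)
```

Request:
carry_out([
  [0,-10,-30,-42,0,0,0],
  [0,-20,-60,-83,0,0,0],
  [0,-30,-90,-125,0,0,0],
  [0,-40,-119,-166,0,0,0],
  [0,-40,-119,-166,0,0,0],
])

```text
time_s: 25.08
eef_pos: [459.2, 168.0, 342.8]
ee_rot: [0.52, 0.48, 0.519, -0.478]
force: [1.1, -0.6, -0.5]
grip_width: 0.504
```

Request:
carry_out([
  [0,0,0,0,0,0,0],
  [0,0,0,0,0,0,0],
  [0,0,0,0,0,0,0],
  [0,0,0,0,0,0,0],
  [0,0,0,0,0,0,0],
])

```text
time_s: 25.7
eef_pos: [460.7, 166.2, 341.2]
ee_rot: [0.519, 0.48, 0.519, -0.48]
force: [1.3, -0.4, 0.1]
grip_width: 0.501
```

```bash
python3 - <<'E'
from h import *
s=ctrl.sense();R_,p=pose(s);print(p,s['dq'].round(2))
C,im=snap('wrist','w11')
for w in [(436.3,55.9),(444.1,196.4),(467.4,315.6)]: print(proj(C,[[*w,103],[*w,69]]))
cv2.imwrite('pics/w11b.png',cv2.resize(im[0:260,140:340,::-1],(460,598),interpolation=cv2.INTER_CUBIC))
E
```

```text
[460.67608867 166.16058803 341.21225301] [ 0. -0. -0.  0.  0. -0.]
[[231.91551089 228.37325796]
 [233.50968861 218.72995697]]
[[243.63383769 132.01244231]
 [244.4761643  128.93112128]]
[[270.04363009  31.89855388]
 [268.67847697  37.19590564]]
```

View pics/w11b.png

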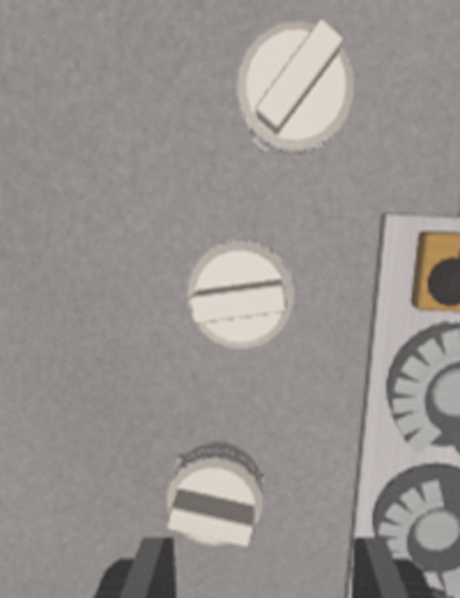

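```bash
python3 - <<'E'
from h import *
C,im=load('w11')
for w in [(436.3,55.9),(444.1,196.4),(467.4,315.6)]:
    uv=proj(C,[[*w,69]])[0]
    for r in (29,33): print(r,[np.round(x,1) for x in rim(C,255-im,uv,69,r)])
W=dict(F2=[(174,508),(254,525),(248,546),(169,529)],F1=[(193,301),(283,285),(285,309),(193,323)],F0=[(258,109),(323,20),(342,40),(277,123)])
for n,q in W.items():
    P=plane(C,np.array(q)/2.3+[140,0],103)[:,:2]; r=cv2.minAreaRect(P.astype(np.float32)); b=cv2.boxPoints(r); e=max([b[1]-b[0],b[2]-b[1]],key=np.linalg.norm)
    print(n,np.round(P.mean(0),1),np.round(r[1],1),round(float(np.degrees(np.arctan2(e[1],e[0]))),1))
E
```

```text
29 [array([435.2,  57.1,  32.5]), np.int64(52), np.float64(0.4)]
33 [array([435.3,  56.9,  32.9]), np.int64(57), np.float64(0.4)]
29 [array([441.2, 196.1,  29.3]), np.int64(25), np.float64(0.3)]
33 [array([441.1, 196.3,  29.4]), np.int64(26), np.float64(0.3)]
29 [array([468.4, 318.8,  26.4]), np.int64(44), np.float64(0.7)]
33 [array([465.9, 313.3,  30.6]), np.int64(50), np.float64(0.6)]
F2 [436.4  54.6] [15.4 52. ] -9.0
F1 [444.1 195.9] [54.1 13.5] 13.1
F0 [467.6 315.4] [52.1 13.2] 55.6
```

Request:
carry_out([
  [0,20,-7,22,-10,0,0],
  [0,40,-14,44,-20,0,0],
  [0,60,-21,66,-30,0,0],
  [0,80,-28,88,-40,0,0],
  [0,100,-33,109,-50,0,0],
], newtons=90)

```text
time_s: 26.38
eef_pos: [436.0, 54.4, 240.8]
ee_rot: [0.674, 0.214, 0.674, -0.214]
force: [1.1, -0.7, -0.5]
grip_width: 0.502
```

Request:
carry_out([
  [0,40,0,0,-9,0,0],
  [0,80,0,0,-18,0,0],
  [0,105,0,0,-27.3,0,0],
  [0,110,0,0,-27.3,0,0],
  [0,110,0,0,-27.3,0,0],
])

```text
time_s: 27.0
eef_pos: [436.6, 55.1, 131.9]
ee_rot: [0.705, 0.052, 0.705, -0.052]
force: [0.6, -1.0, -0.4]
grip_width: 0.503
```

```bash
cat >> h.py <<'E'
def goto(x,y,z,yaw,show=1):
    s=ctrl.sense(); R_,p=pose(s); cy=np.degrees(np.arctan2(R_[1,2],R_[0,2]))
    print('p',p.round(1),'yaw',round(cy,2),'shift',(R_.T@(np.array([x,y,z])-p)).round(1),'rotx',round(-((yaw-cy+180)%360-180),1),'f',s['force'].round(1),'w',round(float(s['grip_width']),3),'dq',np.abs(s['dq']).max().round(2),'q16',s['joints'][[0,5]].round(2),s['time_s'])
E
python3 -c "
from h import *
goto(436.4,55.3,73,-8.3)"
```

```text
p [436.6  55.1 131.9] yaw -8.39 shift [58.9  0.2 -0.2] rotx -0.1 f [ 0.6 -1.  -0.4] w 0.503 dq 0.02 q16 [-0.14 -1.57] 27.0
```

Request:
carry_out([
  [0,30,0,0,0,0,0],
  [0,52,0,0,0,0,0],
  [0,58,0,0,0,0,0],
  [0,58,0,0,0,0,0],
  [1,58,0,0,0,0,0],
])

```text
time_s: 27.62
eef_pos: [436.8, 55.0, 74.3]
ee_rot: [0.706, 0.051, 0.705, -0.051]
force: [-0.3, 0.2, -1.0]
grip_width: 0.302
```

Request:
carry_out([
  [1,0,0,0,0,0,0],
  [1,0,0,0,0,0,0],
  [1,0,0,0,0,0,0],
  [1,0,0,0,0,0,0],
  [1,0,0,0,0,0,0],
])

```text
time_s: 28.25
eef_pos: [436.7, 55.2, 74.3]
ee_rot: [0.706, 0.051, 0.705, -0.051]
force: [-0.8, 1.6, 6.6]
grip_width: 0.171
```

```bash
python3 -c "
from h import *
goto(436.4,55.3,160,-8.3)"
```

```text
p [436.7  55.2  74.3] yaw -8.23 shift [-85.7   0.1  -0.2] rotx 0.1 f [-0.8  1.6  6.6] w 0.171 dq 0.0 q16 [-0.14 -1.57] 28.25
```

Request:
carry_out([
  [1,-45,0,0,0,0,0],
  [1,-88,0,0,0,0,0],
  [1,-88,-25,45,10,0,0],
  [1,-88,-50,90,20,0,0],
  [1,-88,-75,137,30,0,0],
])

```text
time_s: 28.88
eef_pos: [562.1, -39.7, 161.6]
ee_rot: [0.667, 0.233, 0.667, -0.233]
force: [0.5, 0.9, -2.0]
grip_width: 0.168
```

Request:
carry_out([
  [1,0,0.5,26,10,0,0],
  [1,0,1.5,51.5,20,0,0],
  [1,0,1.5,51.5,30,0,0],
  [1,0,1.5,51.5,40,0,0],
  [1,0,1.5,51.5,50,0,0],
])

```text
time_s: 29.5
eef_pos: [602.2, -69.4, 161.1]
ee_rot: [0.506, 0.494, 0.507, -0.494]
force: [0.1, 0.1, -3.0]
grip_width: 0.172
```

Request:
carry_out([
  [1,0,0,0,9.8,0,0],
  [1,0,0,0,9.8,0,0],
  [1,0,0,0,9.8,0,0],
  [1,0,0,0,9.8,0,0],
  [1,0,0,0,9.8,0,0],
])

```text
time_s: 30.12
eef_pos: [602.4, -69.4, 161.3]
ee_rot: [-0.464, -0.534, -0.464, 0.534]
force: [0.4, 0.4, -2.7]
grip_width: 0.17
```

```bash
python3 - <<'E'
from h import *
goto(602.8,-69.4,130,-98.1)
C,im=snap('wrist','w12')
cv2.imwrite('pics/w12b.png',cv2.resize(im[60:330,100:410,::-1],(620,540),interpolation=cv2.INTER_CUBIC))
E
```

```text
p [602.4 -69.4 161.3] yaw -97.96 shift [31.3  0.4 -0.1] rotx 0.1 f [ 0.4  0.4 -2.7] w 0.17 dq 0.01 q16 [-0.31 -0.17] 30.125
```

View pics/w12b.png

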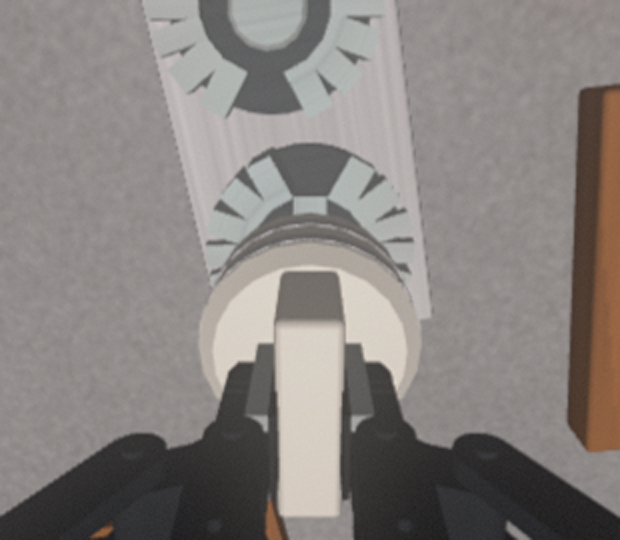

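```bash
python3 - <<'E'
from h import *
C,im=load('w12'); R_,p=pose()
f=lambda q,z:(plane(C,np.array(q)/2+[100,60],z)-p)@R_
print('wing near top',f([(275,321),(343,321),(275,517),(342,517)],161.3+28.7).round(1))
print('lug',f([(294,197),(328,197),(294,212)],161.3-74.3+12).round(1))
E
```

```text
wing near top [[-28.7  -7.2 -27.5]
 [-28.7   7.5 -27.5]
 [-28.7  -8.1  25.2]
 [-28.7   8.3  25.2]]
lug [[ 62.3  -5.2 -34.8]
 [ 62.3   7.2 -34.8]
 [ 62.3  -5.2 -29.2]]
```

Request:
carry_out([
  [1,10,0.4,0.7,0,0,0],
  [1,22,0.4,0.7,0,0,0],
  [1,30,0.4,0.7,0,0,0],
  [1,35,0.4,0.7,0,0,0],
  [1,40,0.4,0.7,0,0,0],
])

```text
time_s: 30.8
eef_pos: [602.9, -70.2, 121.1]
ee_rot: [0.464, 0.534, 0.464, -0.534]
force: [0.4, 0.5, -3.7]
grip_width: 0.169
```

Request:
carry_out([
  [1,2,0,0,0,0,0],
  [1,4,0,0,0,0,0],
  [1,4,0,0,0,0,0],
  [1,4,0,0,0,0,0],
  [1,4,0,0,0,0,0],
])

```text
time_s: 31.42
eef_pos: [602.9, -70.3, 117.7]
ee_rot: [0.464, 0.534, 0.464, -0.534]
force: [-0.7, -0.2, 1.5]
grip_width: 0.17
```

```bash
python3 -c "
from h import *
goto(602.8,-69.4,103.3,-98.1)"
```

```text
p [602.9 -70.3 117.7] yaw -98.02 shift [14.4 -0.3 -0.8] rotx 0.1 f [-0.7 -0.2  1.5] w 0.17 dq 0.07 q16 [-0.31 -0.17] 31.425
```

Request:
carry_out([
  [1,5,0,0,0,0,0],
  [1,10,0,0,0,0,0],
  [1,14.5,0,0,0,0,0],
  [1,14.5,0,0,0,0,0],
  [1,14.5,0,0,0,0,0],
])

```text
time_s: 32.05
eef_pos: [603.6, -70.5, 104.0]
ee_rot: [0.465, 0.534, 0.463, -0.533]
force: [-0.1, 0.1, 10.4]
grip_width: 0.174
```

```bash
python3 -c "
from h import *
goto(602.8,-69.4,103.3,-178.1)"
```

```text
p [603.6 -70.5 104. ] yaw -98.02 shift [ 0.7 -0.9 -0.9] rotx 80.1 f [-0.1  0.1 10.4] w 0.174 dq 0.11 q16 [-0.31 -0.17] 32.05
```

Request:
carry_out([
  [1,0.8,0,0,10,0,0],
  [1,0.8,-0.2,-0.1,20,0,0],
  [1,0.8,-0.4,-0.2,30,0,0],
  [1,0.8,-0.5,-0.3,40,0,0],
  [1,0.8,-0.6,-0.4,50,0,0],
])

```text
time_s: 32.67
eef_pos: [602.6, -69.7, 103.1]
ee_rot: [0.193, 0.681, 0.193, -0.68]
force: [-0.7, 0.3, 11.7]
grip_width: 0.169
```

Request:
carry_out([
  [1,0,0,0,10,0,0],
  [1,0,0,-0.4,20,0,0],
  [1,0,0,-0.4,30,0,0],
  [1,0,0,-0.4,30,0,0],
  [1,0,0,-0.4,30,0,0],
])

```text
time_s: 33.3
eef_pos: [602.4, -69.1, 102.8]
ee_rot: [-0.012, -0.707, -0.012, 0.707]
force: [-5.2, 2.8, 11.2]
grip_width: 0.169
```

```bash
python3 -c "
from h import *
goto(602.8,-69.4,112.3,-178.1)
print(ctrl.sense()['wrist_torque'])"
```

```text
p [602.4 -69.1 102.8] yaw -178.03 shift [-9.5  0.3 -0.4] rotx 0.1 f [-5.2  2.8 11.2] w 0.169 dq 0.0 q16 [-0.31  1.23] 33.3
[ 0.54297162  0.97192571 -0.16240441]
```

Request:
carry_out([
  [1,-4,0,0,0,0,0],
  [1,-8.5,0,0,0,0,0],
  [1,-8.5,0,0,0,0,0],
  [1,-8.5,0,0,0,0,0],
  [0.2,-8.5,0,0,0,0,0],
])

```text
time_s: 33.92
eef_pos: [602.4, -69.3, 110.1]
ee_rot: [-0.012, -0.707, -0.012, 0.707]
force: [-0.0, 0.6, 0.7]
grip_width: 0.37
```

```bash
python3 -c "
from h import *
goto(602.8,-69.4,185,-178.1)"
```

```text
p [602.4 -69.3 110.1] yaw -178.01 shift [-74.9   0.1  -0.4] rotx 0.1 f [-0.   0.6  0.7] w 0.37 dq 0.01 q16 [-0.31  1.23] 33.925
```

Request:
carry_out([
  [0,0,0,0,0,0,0],
  [0,0,0,0,0,0,0],
  [0,-30,0,0,0,0,0],
  [0,-70,0,0,0,0,0],
  [0,-90,0,0,0,0,0],
])

```text
time_s: 34.55
eef_pos: [603.0, -69.6, 202.6]
ee_rot: [0.013, 0.708, 0.012, -0.706]
force: [0.4, 0.2, 0.4]
grip_width: 0.498
```

Request:
carry_out([
  [0,-20,0,0,-10,0,0],
  [0,-20,0,0,-20,0,0],
  [0,-20,0,0,-30,0,0],
  [0,-20,0,0,-40,0,0],
  [0,-20,0,0,-50,0,0],
])

```text
time_s: 35.17
eef_pos: [602.5, -69.5, 220.3]
ee_rot: [-0.312, -0.635, -0.312, 0.635]
force: [0.9, -0.0, -0.3]
grip_width: 0.497
```

```bash
python3 - <<'E'
from h import *
goto(602.8,-69.4,103.3,-178.1)
C,im=snap('top','t13')
cv2.imwrite('pics/t13b.png',cv2.resize(im[150:300,90:330,::-1],(800,500),interpolation=cv2.INTER_CUBIC))
E
```

```text
p [602.5 -69.5 220.3] yaw -127.69 shift [117.    0.2  -0.2] rotx 50.4 f [ 0.9 -0.  -0.3] w 0.497 dq 1.39 q16 [-0.31  0.35] 35.175
```

```bash
cat >> h.py <<'E'
def blobs(im,th=150):
    m=cv2.morphologyEx((im.min(2)>th).astype(np.uint8),cv2.MORPH_OPEN,np.ones((3,3)))
    n,l,s,c=cv2.connectedComponentsWithStats(m); return [(c[i].round(1).tolist(),int(s[i,4])) for i in range(1,n) if 60<s[i,4]<2500]
E
python3 - <<'E'
from h import *
for f in ('t0','t8','t13'):
    C,im=load(f); print(f,blobs(im))
C,im=load('t13'); print(proj(C,[[602.8,-69.4,107],[602.8,-69.4,141]]),im[185:200,262:284].min(2))
E
```

```text
t0 [([137.6, 235.1], 64), ([177.4, 244.8], 98), ([186.4, 242.4], 76), ([228.1, 248.8], 75), ([234.9, 248.6], 71)]
t8 [([144.4, 229.6], 62), ([137.8, 236.9], 101), ([177.4, 244.6], 104), ([186.5, 242.4], 79), ([225.8, 247.6], 141), ([234.9, 248.7], 73)]
t13 [([138.0, 236.6], 83), ([177.4, 244.5], 101), ([186.5, 242.4], 77)]
[[273.41686337 190.27743599]
 [274.11683448 189.61046109]] [[ 93  94  96  96  96  98  99  99  98  99  98  98  99 101 101 102 100 101
  101 104 101 105]
 [ 93  94  93  95  97  95  94  97  96 100  97  97  98 101  99  99 102 100
  102 102 100 102]
 [ 92  93  92  95  93  94  96  96  95  98  96  97  97 100  99  99 100 101
  102  99  97 101]
 [ 91  92  90  91  91  93  93  96  91  95  96  97  97  95  97  98  98  98
  100 100 100 102]
 [ 89  89  90  89  90  91  91  93  92  92  93  96  95  95  98  98  98  95
  100  96  97  99]
 [ 84  85  89  89  89  90  91  92  92  92  93  94  95  93  94  97  94  96
   95  98  98  99]
 [ 83  86  83  88  86  87  90  89  89  90  89  91  93  90  91  93  98  96
   97  94  97  99]
 [ 79  83  83  79  84  84  86  88  89  89  89  92  91  93  91  92  93  95
   95  93  93  95]
 [ 78  79  82  79  81  85  84  85  84  86  86  88  88  89  90  91  90  91
   94  92  93  96]
 [ 74  76  76  77  77  80  84  83  81  84  83  83  88  86  87  92  89  89
   91  93  92  94]
 [ 69  71  74  76  74  75  78  81  80  80  82  85  83  84  87  87  88  85
   87  88  90  92]
 [ 73  66  65  70  72  72  75  78  77  79  77  80  79  82  81  86  84  86
   89  83  88  88]
 [106  86  73  68  65  66  68  72  71  74  75  76  76  81  81  79  83  83
   84  83  83  86]
 [ 84  69  92  80  62  60  64  63  67  71  72  71  72  77  77  78  81  77
   82  82  81  86]
 [ 51  42  57  52  58  66  68  65  63  66  67  69  72  72  73  73  76  76
   78  78  79  79]]
```

Request:
carry_out([
  [0,10,-55,-21,8,0,0],
  [0,20,-110,-42,16,0,0],
  [0,30,-165,-64,24,0,0],
  [0,40,-220,-85,32,0,0],
  [0,50,-270,-104,40,0,0],
])

```text
time_s: 35.85
eef_pos: [452.7, 180.2, 170.3]
ee_rot: [0.071, 0.704, 0.071, -0.703]
force: [1.0, -0.5, -0.3]
grip_width: 0.503
```

Request:
carry_out([
  [0,10,-14,-18,0,0,0],
  [0,30,-14,-18,0,0,0],
  [0,30,-14,-18,0,0,0],
  [0,30,-14,-18,0,0,0],
  [0,30,-14,-18,0,0,0],
])

```text
time_s: 36.48
eef_pos: [469.0, 196.0, 141.3]
ee_rot: [0.073, 0.704, 0.074, -0.703]
force: [-0.3, -0.2, -0.0]
grip_width: 0.502
```

```bash
python3 - <<'E'
from h import *
goto(444.1,196.2,74,-168)
C,im=snap('wrist','w14')
t=snap('top','t14')[1]; print(blobs(t))
cv2.imwrite('pics/w14b.png',np.hstack([cv2.resize(im[100:360,150:360,::-1],(420,520),interpolation=cv2.INTER_CUBIC),cv2.resize(t[140:280,200:300,::-1],(371,520),interpolation=cv2.INTER_CUBIC)]))
E
```

```text
p [469.  196.  141.3] yaw -168.07 shift [67.2 -5.3 24.4] rotx -0.1 f [-0.3 -0.2 -0. ] w 0.502 dq 0.0 q16 [0.17 1.53] 36.475
[([276.9, 189.6], 157), ([267.4, 190.2], 81)]
```

View pics/w14b.png

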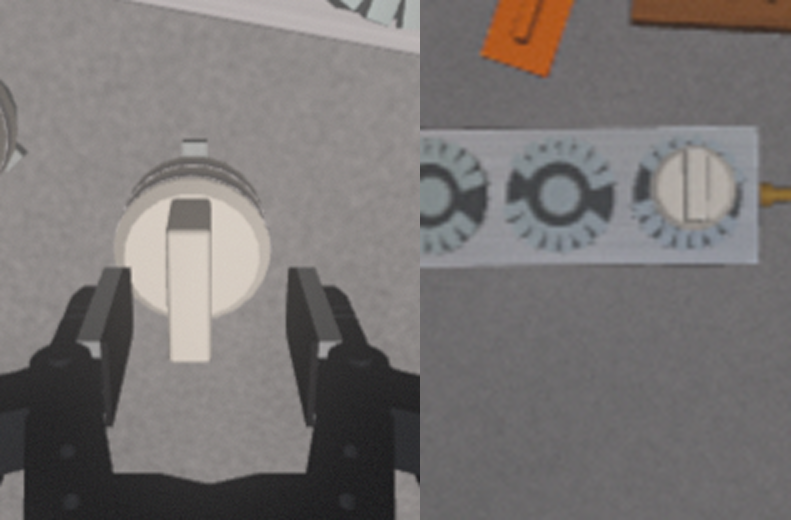

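```bash
python3 - <<'E'
from h import *
C,im=load('w14'); R_,p=pose()
P=plane(C,np.array([(167,229),(210,229),(210,361),(170,361)])/2+[150,100],103); print(P.mean(0),(P-p)@R_)
L=plane(C,np.array([(182,140),(207,140)])/2+[150,100],12); print(L.mean(0),(L-p)@R_)
E
```

```text
[444.08966924 196.30707939 103.        ] [[ 38.02530952 -12.71355643  -2.36838959]
 [ 38.02614843   1.97031523  -2.36607963]
 [ 37.97709644   2.02350247  50.75778658]
 [ 37.97625208 -12.80300805  50.75253508]]
[477.58940764 203.30824741  12.        ] [[129.03242089 -11.39510607  -9.94564609]
 [129.03311856   0.79362927  -9.94515183]]
```

Request:
carry_out([
  [0,0,-5.3,24.1,0,0,0],
  [0,30,-5.3,24.1,0,0,0],
  [0,60,-5.3,24.1,0,0,0],
  [0,67,-5.3,24.1,0,0,0],
  [0,67,-5.3,24.1,0,0,0],
])

```text
time_s: 37.2
eef_pos: [444.2, 196.4, 74.0]
ee_rot: [0.074, 0.703, 0.074, -0.703]
force: [-0.3, -0.1, 0.4]
grip_width: 0.497
```

Request:
carry_out([
  [1,0,0,0,0,0,0],
  [1,0,0,0,0,0,0],
  [1,0,0,0,0,0,0],
  [1,0,0,0,0,0,0],
  [1,0,0,0,0,0,0],
])

```text
time_s: 37.83
eef_pos: [444.6, 196.4, 74.5]
ee_rot: [0.074, 0.704, 0.074, -0.703]
force: [-0.5, 0.4, 5.7]
grip_width: 0.175
```

```bash
python3 - <<'E'
from h import *
goto(444.1,196.3,162,-98.1)
E
```

```text
p [444.6 196.4  74.5] yaw -168.01 shift [-87.5   0.    0.3] rotx -69.9 f [-0.5  0.4  5.7] w 0.175 dq 0.0 q16 [0.17 1.54] 37.825
```

Request:
carry_out([
  [1,-45,0,0,0,0,0],
  [1,-88,0,0,0,0,0],
  [1,-88,47,-30,-10,0,0],
  [1,-88,95,-59,-20,0,0],
  [1,-88,136,-85,-30,0,0],
])

```text
time_s: 38.45
eef_pos: [556.1, 79.5, 161.3]
ee_rot: [-0.255, -0.659, -0.255, 0.66]
force: [-0.0, 0.5, -3.1]
grip_width: 0.165
```

Request:
carry_out([
  [1,0,31,-1,-10,0,0],
  [1,0,62.8,-2,-20,0,0],
  [1,0,62.8,-2,-30,0,0],
  [1,0,62.8,-2,-40,0,0],
  [1,0,62.8,-2,-40,0,0],
])

```text
time_s: 39.08
eef_pos: [598.5, 35.6, 161.0]
ee_rot: [-0.463, -0.534, -0.464, 0.534]
force: [0.0, -0.4, -2.9]
grip_width: 0.172
```

Request:
carry_out([
  [1,0,0,0,0,0,0],
  [1,0,0,0,0,0,0],
  [1,0,0,0,0,0,0],
  [1,0,0,0,0,0,0],
  [1,0,0,0,0,0,0],
])

```text
time_s: 39.7
eef_pos: [598.8, 35.6, 161.5]
ee_rot: [-0.464, -0.534, -0.464, 0.534]
force: [0.1, 0.0, -2.4]
grip_width: 0.178
```

```bash
python3 - <<'E'
from h import *
goto(599.4,35.6,121,-98.1)
C,im=snap('wrist','w15')
C0,i0=load('w12'); print(cv2.absdiff(im[150:300,150:360,::-1],i0[150:300,150:360]).mean())
# near top edge of the wing: brightness down the centre columns; near lug top
for u in (254,): print([int(im[v,u-3:u+4].min(2).mean()) for v in range(150,235)])
print([int(im[260:270,u].min(1).mean()) for u in range(225,285)])
R_,p=pose()
g=i0.min(2); print([int(g[v,251:258].mean()) for v in range(150,235)])
E
```

```text
p [598.8  35.6 161.5] yaw -98.03 shift [40.5  0.6 -0.1] rotx 0.1 f [ 0.1  0.  -2.4] w 0.178 dq 0.0 q16 [-0.14  0.  ] 39.7
6.998751322751323Traceback (most recent call last):
  File "<stdin>", line 6, in <module>
    return umr_minimum(a, axis, None, out, keepdims, initial, where)
numpy.exceptions.AxisError: axis 2 is out of bounds for array of dimension 2
```

```bash
cat >> h.py <<'E'
def held(f):
    C,im=load(f); g=im.min(2).astype(float)
    col=g[150:300,251:258].mean(1); d=np.diff(col)
    e=150+d[45:75].argmax()+45; far=150+d[75:].argmin()+75
    lug=[int(x) for x in col[0:20]]
    print(f,'wing near edge v',e+.5,'far',far+.5,'lug',lug)
E
python3 -c "
from h import *
held('w12');held('w15')"
```

```text
w12 wing near edge v 219.5 far 260.5 lug [97, 97, 97, 96, 95, 96, 93, 98, 146, 173, 174, 173, 172, 174, 174, 173, 146, 110, 104, 101]
w15 wing near edge v 197.5 far 282.5 lug [96, 95, 95, 94, 94, 96, 97, 97, 96, 94, 92, 92, 106, 151, 172, 172, 172, 172, 172, 173]
```

```bash
python3 - <<'E'
from h import *
for f in ('w12','w15'):
    C,im=load(f); g=im.min(2).astype(int); print(f,[int(x) for x in g[195:235,251:258].mean(1)],'body', [int(x) for x in g[170:196,251:258].mean(1)],[int(x) for x in g[310:326,251:258].mean(1)])
C,im=load('w15'); R_,p=pose()
f=lambda v,z:((plane(C,[[254.5,v]],z)-p)@R_)[0,2].round(1)
print('lug',f(162.5,87+12),f(158,99))
for v in range(215,228): print(v,f(v,190.2),end=' ')
cv2.imwrite('pics/c15.png',np.hstack([cv2.resize(im[140:340,190:320],(390,600),interpolation=cv2.INTER_CUBIC),cv2.resize(load('w12')[1][140:340,190:320],(390,600),interpolation=cv2.INTER_CUBIC)]))
E
```

```text
w12 [159, 108, 103, 105, 106, 105, 106, 105, 106, 106, 105, 106, 106, 106, 106, 106, 106, 107, 106, 106, 106, 107, 106, 106, 116, 136, 156, 169, 180, 191, 197, 198, 198, 198, 199, 199, 198, 199, 198, 198] body [100, 119, 125, 112, 105, 104, 102, 98, 102, 130, 132, 141, 158, 158, 158, 158, 158, 158, 158, 157, 158, 159, 173, 194, 201, 159] [192, 192, 191, 191, 193, 192, 193, 185, 160, 143, 141, 142, 142, 142, 141, 140]
w15 [155, 154, 161, 185, 196, 163, 115, 101, 103, 103, 103, 103, 104, 103, 105, 103, 104, 104, 105, 103, 104, 104, 104, 104, 105, 104, 104, 104, 104, 109, 126, 146, 161, 172, 183, 192, 196, 195, 195, 195] body [172, 149, 113, 102, 98, 97, 116, 136, 124, 104, 102, 100, 96, 98, 132, 146, 135, 144, 155, 155, 155, 155, 155, 155, 154, 155] [190, 189, 190, 189, 189, 189, 190, 189, 189, 189, 190, 190, 180, 135, 98, 95]
lug -31.8 -35.2
215 -30.1 216 -29.7 217 -29.2 218 -28.7 219 -28.2 220 -27.8 221 -27.3 222 -26.8 223 -26.3 224 -25.9 225 -25.4 226 -24.9 227 -24.4
```

Request:
carry_out([
  [1,10,0.6,-1.8,0,0,0],
  [1,22,0.6,-1.8,0,0,0],
  [1,30,0.6,-1.8,0,0,0],
  [1,35,0.6,-1.8,0,0,0],
  [1,40,0.6,-1.8,0,0,0],
])

```text
time_s: 40.38
eef_pos: [599.7, 37.3, 121.3]
ee_rot: [0.464, 0.534, 0.464, -0.534]
force: [1.1, -0.0, -3.4]
grip_width: 0.166
```

Request:
carry_out([
  [1,2,0,0,0,0,0],
  [1,4,0,0,0,0,0],
  [1,4,0,0,0,0,0],
  [1,4,0,0,0,0,0],
  [1,4,0,0,0,0,0],
])

```text
time_s: 41.0
eef_pos: [599.9, 37.3, 117.9]
ee_rot: [0.464, 0.534, 0.464, -0.534]
force: [-0.4, -0.0, 1.7]
grip_width: 0.167
```

```bash
python3 -c "
from h import *
goto(599.4,35.6,103.3,-98.1)"
```

```text
p [599.9  37.3 117.9] yaw -98.02 shift [14.6 -0.3  1.7] rotx 0.1 f [-0.4 -0.   1.7] w 0.167 dq 0.01 q16 [-0.13  0.01] 41.0
```

Request:
carry_out([
  [1,5,0,0,0,0,0],
  [1,10,0,0,0,0,0],
  [1,15.2,0,0,0,0,0],
  [1,15.2,0,0,0,0,0],
  [1,15.2,0,0,0,0,0],
])

```text
time_s: 41.62
eef_pos: [600.6, 37.2, 103.6]
ee_rot: [0.465, 0.535, 0.463, -0.533]
force: [1.1, -1.0, 10.1]
grip_width: 0.17
```

Request:
carry_out([
  [1,0,0.3,0.1,10,0,0],
  [1,0,0.6,0.2,20,0,0],
  [1,0,0.9,0.3,30,0,0],
  [1,0,1.1,0.4,40,0,0],
  [1,0,1.3,0.6,50,0,0],
])

```text
time_s: 42.25
eef_pos: [601.8, 36.3, 103.6]
ee_rot: [0.193, 0.681, 0.192, -0.679]
force: [-0.4, 1.3, 11.4]
grip_width: 0.173
```

Request:
carry_out([
  [1,0,0.3,0.1,10,0,0],
  [1,0,0.6,0.2,20,0,0],
  [1,0,0.8,0.2,30,0,0],
  [1,0,0.8,0.2,30,0,0],
  [1,0,0.8,0.2,30,0,0],
])

```text
time_s: 42.88
eef_pos: [602.0, 35.6, 103.6]
ee_rot: [0.012, 0.708, 0.012, -0.706]
force: [0.4, -0.1, 11.0]
grip_width: 0.17
```

```bash
python3 -c "
from h import *
goto(599.4,35.6,112.3,-178.1)
print(ctrl.sense()['wrist_torque'])"
```

```text
p [602.   35.6 103.6] yaw -178.02 shift [-8.7 -0.1  2.6] rotx 0.1 f [ 0.4 -0.1 11. ] w 0.17 dq 0.02 q16 [-0.13  1.4 ] 42.875
[-0.12585026  0.10159764 -0.14837973]
```

Request:
carry_out([
  [1,-4,0,0,0,0,0],
  [1,-8.5,0,0,0,0,0],
  [1,-8.5,0,0,0,0,0],
  [1,-8.5,0,0,0,0,0],
  [0.2,-8.5,0,0,0,0,0],
])

```text
time_s: 43.5
eef_pos: [600.9, 35.8, 110.4]
ee_rot: [-0.012, -0.707, -0.012, 0.707]
force: [-0.4, -0.5, -0.3]
grip_width: 0.371
```

Request:
carry_out([
  [0,0,0,0,0,0,0],
  [0,0,0,0,0,0,0],
  [0,-30,0,0,0,0,0],
  [0,-70,0,0,0,0,0],
  [0,-90,0,0,0,0,0],
])

```text
time_s: 44.12
eef_pos: [601.5, 35.7, 202.9]
ee_rot: [0.012, 0.708, 0.012, -0.706]
force: [0.8, 0.9, -0.3]
grip_width: 0.498
```

Request:
carry_out([
  [0,-20,0,0,-10,0,0],
  [0,-20,0,0,-20,0,0],
  [0,-20,0,0,-30,0,0],
  [0,-20,0,0,-40,0,0],
  [0,-20,0,0,-50,0,0],
])

```text
time_s: 44.75
eef_pos: [601.0, 35.8, 220.5]
ee_rot: [-0.312, -0.635, -0.312, 0.635]
force: [-0.2, 0.1, -0.3]
grip_width: 0.5
```

```bash
python3 - <<'E'
from h import *
goto(467.5,315.5,150,-123)
C,im=snap('top','t16'); print(blobs(im))
C,im=load('t0'); print(proj(C,[[467.5,315.5,103]]))
E
```

```text
p [601.   35.8 220.5] yaw -127.69 shift [  70.6 -276.6 -139.8] rotx -4.7 f [-0.2  0.1 -0.3] w 0.5 dq 1.38 q16 [-0.13  0.52] 44.75
[([277.1, 189.7], 149), ([268.1, 190.9], 61), ([144.4, 229.5], 61), ([137.9, 235.9], 75)]
[[138.0535515  234.78031188]]
```

Request:
carry_out([
  [0,10,-55,-30,-5,0,0],
  [0,20,-110,-60,-5,0,0],
  [0,35,-165,-95,-5,0,0],
  [0,50,-220,-130,-5,0,0],
  [0,65,-275,-160,-5,0,0],
])

```text
time_s: 45.42
eef_pos: [486.9, 321.7, 158.3]
ee_rot: [0.336, 0.622, 0.336, -0.622]
force: [0.4, 0.1, 0.4]
grip_width: 0.499
```

Request:
carry_out([
  [0,10,0,0,0,0,0],
  [0,14,0,0,0,0,0],
  [0,14,0,0,0,0,0],
  [0,14,0,0,0,0,0],
  [0,14,0,0,0,0,0],
])

```text
time_s: 46.05
eef_pos: [488.2, 319.4, 145.1]
ee_rot: [0.337, 0.622, 0.337, -0.621]
force: [0.6, -0.5, 0.3]
grip_width: 0.497
```

```bash
python3 - <<'E'
from h import *
goto(467.5,315.5,74.3,-123)
C,im=snap('wrist','w17'); R_,p=pose(); g=im.min(2).astype(float)
# predicted wing corners for two yaw guesses
for yaw in (55,57,59):
    a=np.radians(yaw);u=np.array([np.cos(a),np.sin(a)]);v=np.array([-u[1],u[0]])
    print(yaw,proj(C,[[*(np.array([467.5,315.5])+i*27*u+j*8*v),103] for i,j in ((1,1),(1,-1),(-1,-1),(-1,1))]).round(1).tolist())
cv2.imwrite('pics/w17b.png',cv2.resize(im[100:360,150:360,::-1],(420,520),interpolation=cv2.INTER_CUBIC))
E
```

```text
p [488.2 319.4 145.1] yaw -123.09 shift [ 70.8 -15.2  14.6] rotx -0.1 f [ 0.6 -0.5  0.3] w 0.497 dq 0.01 q16 [0.38 0.96] 46.05
55 [[220.6, 197.0], [244.0, 197.8], [242.3, 266.0], [220.8, 265.3]]
57 [[219.2, 197.4], [242.6, 197.4], [243.6, 265.6], [222.1, 265.7]]
59 [[217.8, 197.8], [241.2, 197.0], [244.9, 265.3], [223.4, 266.0]]
```

View pics/w17b.png

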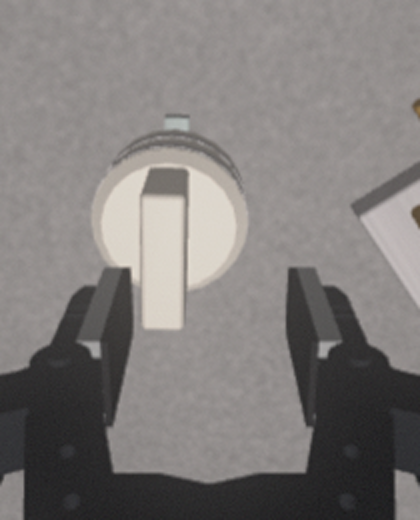

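```bash
python3 - <<'E'
from h import *
C,im=load('w17'); R_,p=pose()
P=plane(C,np.array([(141,195),(188,194),(184,328),(143,328)])/2+[150,100],103); print(P.mean(0),((P-p)@R_).round(1))
L=plane(C,np.array([(165,115),(188,115)])/2+[150,100],12); print(((L-p)@R_).round(1))
goto(*P.mean(0)[:2],74.3,-124)
E
```

```text
[467.97740903 316.09848117 103.        ] [[ 42.  -22.2 -12.3]
 [ 42.   -6.1 -12.6]
 [ 42.   -8.2  40.2]
 [ 42.  -23.4  40.2]]
[[133.  -20.3 -20.4]
 [133.   -9.1 -20.4]]
p [488.1 319.6 145. ] yaw -123.07 shift [ 70.7 -15.   13.9] rotx 0.9 f [1.1 0.4 0.3] w 0.496 dq 0.0 q16 [0.38 0.96] 46.1
```

Request:
carry_out([
  [0,0,-15,13.8,1,0,0],
  [0,30,-15,13.8,1,0,0],
  [0,60,-15,13.8,1,0,0],
  [0,70.7,-15,13.8,1,0,0],
  [0,70.7,-15,13.8,1,0,0],
])

```text
time_s: 46.72
eef_pos: [467.7, 316.5, 74.1]
ee_rot: [-0.332, -0.624, -0.332, 0.625]
force: [-0.0, 0.1, -0.5]
grip_width: 0.495
```

Request:
carry_out([
  [1,0,0,0,0,0,0],
  [1,0,0,0,0,0,0],
  [1,0,0,0,0,0,0],
  [1,0,0,0,0,0,0],
  [1,0,0,0,0,0,0],
])

```text
time_s: 47.35
eef_pos: [468.1, 316.9, 75.2]
ee_rot: [0.332, 0.625, 0.332, -0.624]
force: [-2.5, 0.6, 7.5]
grip_width: 0.176
```

Request:
carry_out([
  [1,-45,0,0,0,0,0],
  [1,-88,0,0,0,0,0],
  [1,-88,0,0,0,0,0],
  [1,-88,0,0,0,0,0],
  [1,-88,0,0,0,0,0],
])

```text
time_s: 47.98
eef_pos: [467.0, 316.2, 160.4]
ee_rot: [-0.332, -0.623, -0.332, 0.625]
force: [-0.5, -0.0, -2.7]
grip_width: 0.17
```

```bash
python3 - <<'E'
from h import *
goto(596.0,140.4,162,-98.1)
E
```

```text
p [467.  316.2 160.4] yaw -124.02 shift [ -1.8 205.3  73.5] rotx -25.9 f [-0.5 -0.  -2.7] w 0.17 dq 0.01 q16 [0.39 0.98] 47.975
```

Request:
carry_out([
  [1,-30,0,0,0,0,0],
  [1,-60,0,0,-5,0,0],
  [1,-60,52,18,-10,0,0],
  [1,-60,104,36,-20,0,0],
  [1,-60,156,55,-26,0,0],
])

```text
time_s: 48.6
eef_pos: [566.7, 182.2, 220.8]
ee_rot: [-0.465, -0.532, -0.465, 0.533]
force: [1.3, 0.1, -3.5]
grip_width: 0.17
```

```bash
python3 - <<'E'
from h import *
goto(596.0,140.4,218,-98.1)
E
```

```text
p [566.7 182.2 220.8] yaw -97.76 shift [ 2.7 34.7 37.5] rotx 0.3 f [ 1.3  0.1 -3.5] w 0.17 dq 1.49 q16 [0.11 0.25] 48.6
```

Request:
carry_out([
  [1,0,35,37,0,0,0],
  [1,0,35,37,0,0,0],
  [1,25,35,37,0,0,0],
  [1,58,35,37,0,0,0],
  [1,58,35,37,0,0,0],
])

```text
time_s: 49.22
eef_pos: [593.9, 142.7, 161.0]
ee_rot: [-0.462, -0.532, -0.466, 0.535]
force: [-0.7, 0.2, -2.1]
grip_width: 0.171
```

Request:
carry_out([
  [1,0,0,0,0,0,0],
  [1,0,0,0,0,0,0],
  [1,0,0,0,0,0,0],
  [1,0,0,0,0,0,0],
  [1,0,0,0,0,0,0],
])

```text
time_s: 49.85
eef_pos: [595.7, 142.1, 164.2]
ee_rot: [0.464, 0.534, 0.464, -0.534]
force: [-0.2, 0.3, -3.9]
grip_width: 0.172
```

```bash
python3 - <<'E'
from h import *
goto(596,140.4,161.3,-98.1)
C,im=snap('wrist','w18')
for f in ('w12','w15','w18'):
    C,im=load(f); g=im.min(2).astype(int); print(f,'lug',[int(x) for x in g[150:172,251:258].mean(1)],'wing',[int(x) for x in g[212:235,251:258].mean(1)],'far',[int(x) for x in g[310:330,251:258].mean(1)])
    print('lug cols',[int(x) for x in g[164:167,235:275].mean(0)])
E
```

```text
p [595.7 142.1 164.2] yaw -98.02 shift [2.9 0.5 1.6] rotx 0.1 f [-0.2  0.3 -3.9] w 0.172 dq 0.0 q16 [0.04 0.18] 49.85
w12 lug [97, 97, 97, 96, 95, 96, 93, 98, 146, 173, 174, 173, 172, 174, 174, 173, 146, 110, 104, 101, 100, 119] wing [107, 106, 106, 106, 107, 106, 106, 116, 136, 156, 169, 180, 191, 197, 198, 198, 198, 199, 199, 198, 199, 198, 198] far [192, 192, 191, 191, 193, 192, 193, 185, 160, 143, 141, 142, 142, 142, 141, 140, 140, 140, 141, 142]
lug cols [143, 120, 106, 100, 96, 95, 95, 96, 96, 96, 97, 125, 166, 166, 167, 168, 167, 164, 163, 163, 160, 165, 167, 168, 171, 174, 174, 165, 130, 98, 96, 97, 96, 97, 97, 98, 100, 112, 121, 136]
w15 lug [96, 95, 95, 94, 94, 96, 97, 97, 96, 94, 92, 92, 106, 151, 172, 172, 172, 172, 172, 173, 172, 149] wing [104, 105, 103, 104, 104, 104, 104, 105, 104, 104, 104, 104, 109, 126, 146, 161, 172, 183, 192, 196, 195, 195, 195] far [190, 189, 190, 189, 189, 189, 190, 189, 189, 189, 190, 190, 180, 135, 98, 95, 96, 96, 96, 96]
lug cols [146, 119, 107, 99, 93, 93, 92, 93, 93, 100, 132, 168, 171, 173, 173, 173, 174, 172, 172, 170, 171, 172, 172, 172, 172, 170, 158, 120, 99, 97, 95, 95, 95, 95, 94, 95, 98, 104, 115, 130]
w18 lug [99, 98, 99, 97, 97, 98, 98, 100, 98, 96, 95, 122, 162, 179, 179, 179, 179, 180, 180, 166, 132, 107] wing [109, 109, 109, 109, 109, 109, 109, 110, 109, 108, 116, 135, 156, 171, 183, 194, 202, 204, 204, 204, 205, 205, 204] far [198, 197, 198, 198, 198, 198, 199, 198, 198, 196, 174, 128, 100, 100, 100, 100, 99, 100, 100, 100]
lug cols [173, 157, 138, 123, 111, 102, 96, 96, 95, 97, 125, 171, 173, 175, 178, 178, 178, 178, 180, 180, 180, 179, 180, 181, 184, 182, 171, 132, 100, 98, 98, 98, 98, 100, 102, 111, 125, 137, 152, 168]
```

Request:
carry_out([
  [1,12,0.5,0.7,0,0,0],
  [1,24,0.5,0.7,0,0,0],
  [1,32,0.5,0.7,0,0,0],
  [1,37,0.5,0.7,0,0,0],
  [1,42,0.5,0.7,0,0,0],
])

```text
time_s: 50.52
eef_pos: [596.2, 141.4, 121.8]
ee_rot: [0.464, 0.534, 0.464, -0.534]
force: [0.0, 0.0, -3.3]
grip_width: 0.17
```

Request:
carry_out([
  [1,2,0,0,0,0,0],
  [1,4,0,0,0,0,0],
  [1,4,0,0,0,0,0],
  [1,4,0,0,0,0,0],
  [1,4,0,0,0,0,0],
])

```text
time_s: 51.15
eef_pos: [596.3, 141.4, 118.4]
ee_rot: [0.464, 0.534, 0.464, -0.533]
force: [0.8, 0.0, 0.2]
grip_width: 0.17
```

```bash
python3 -c "
from h import *
goto(596,141.3,104.2,-98.1)"
```

```text
p [596.3 141.4 118.4] yaw -98.01 shift [14.2 -0.3  0.1] rotx 0.1 f [0.8 0.  0.2] w 0.17 dq 0.04 q16 [0.04 0.18] 51.15
```

Request:
carry_out([
  [1,5,0,0,0,0,0],
  [1,10,0,0,0,0,0],
  [1,15.2,0,0,0,0,0],
  [1,15.2,0,0,0,0,0],
  [1,15.2,0,0,0,0,0],
])

```text
time_s: 51.78
eef_pos: [596.8, 141.4, 104.1]
ee_rot: [0.464, 0.534, 0.463, -0.533]
force: [-1.4, 0.1, 10.4]
grip_width: 0.176
```

Request:
carry_out([
  [1,0,0.2,0,10,0,0],
  [1,0,0.3,0.1,20,0,0],
  [1,0,0.5,0.2,30,0,0],
  [1,0,0.6,0.2,40,0,0],
  [1,0,0.7,0.3,50,0,0],
])

```text
time_s: 52.4
eef_pos: [597.6, 141.0, 104.2]
ee_rot: [0.193, 0.681, 0.193, -0.679]
force: [-0.5, 0.2, 10.9]
grip_width: 0.167
```

Request:
carry_out([
  [1,0,0.2,0,10,0,0],
  [1,0,0.3,0.1,20,0,0],
  [1,0,0.4,0.1,30,0,0],
  [1,0,0.4,0.1,30,0,0],
  [1,0,0.4,0.1,30,0,0],
])

```text
time_s: 53.02
eef_pos: [597.8, 140.6, 104.2]
ee_rot: [0.012, 0.708, 0.012, -0.706]
force: [-0.3, 0.4, 11.9]
grip_width: 0.166
```

```bash
python3 -c "
from h import *
goto(596,140.4,112.3,-178.1)
print(ctrl.sense()['wrist_torque'])"
```

```text
p [597.8 140.6 104.2] yaw -178.02 shift [-8.1  0.1  1.8] rotx 0.1 f [-0.3  0.4 11.9] w 0.166 dq 0.09 q16 [0.04 1.58] 53.025
[-0.09663975  0.01839557 -0.14871291]
```

Request:
carry_out([
  [1,-4,0,0,0,0,0],
  [1,-8,0,0,0,0,0],
  [1,-8,0,0,0,0,0],
  [1,-8,0,0,0,0,0],
  [0.2,-8,0,0,0,0,0],
])

```text
time_s: 53.65
eef_pos: [596.7, 140.6, 110.4]
ee_rot: [-0.012, -0.707, -0.012, 0.707]
force: [0.6, 0.1, 0.0]
grip_width: 0.372
```

Request:
carry_out([
  [0,0,0,0,0,0,0],
  [0,0,0,0,0,0,0],
  [0,-30,0,0,0,0,0],
  [0,-70,0,0,0,0,0],
  [0,-100,0,0,0,0,0],
])

```text
time_s: 54.28
eef_pos: [596.9, 140.6, 212.3]
ee_rot: [0.012, 0.707, 0.012, -0.707]
force: [-0.4, 1.0, 0.1]
grip_width: 0.501
```

Request:
carry_out([
  [1,-10,0,50,0,0,0],
  [1,-10,0,110,0,0,0],
  [1,-10,0,170,0,0,0],
  [1,-10,0,170,0,0,0],
  [1,-10,0,170,0,0,0],
])

```text
time_s: 54.9
eef_pos: [427.6, 134.7, 221.3]
ee_rot: [0.012, 0.708, 0.012, -0.706]
force: [0.4, -0.6, 0.0]
grip_width: 0.004
```

```bash
python3 - <<'E'
from h import *
goto(505,221,105,-178)
C,im=snap('wrist','w19'); t=snap('top','t19')[1]
print('top',blobs(t)); Ct=cam('top')
for n,s in dict(s1=(602.8,-69.4),s2=(599.4,35.6),s3=(596,140.4)).items():
    print(n,'top px',proj(Ct,[[*s,107]]).round(1),'wrist wing',proj(C,[[*s,141]]).round(1),end=' ')
    uv=proj(C,[[*s,107]])[0]
    if 0<uv[0]<512:
        for z,r in ((107,29),): print(rim(C,255-im,uv,z,r))
    print()
E
```

```text
p [427.6 134.7 221.3] yaw -178.02 shift [116.4 -83.6 -80.1] rotx -0.0 f [ 0.4 -0.6  0. ] w 0.004 dq 0.03 q16 [0.04 1.58] 54.9
top [([195.6, 190.5], 139), ([233.4, 190.1], 176), ([277.0, 189.6], 153), ([242.2, 190.4], 83), ([267.4, 190.2], 81), ([205.4, 190.9], 85)]
s1 top px [[273.4 190.3]] wrist wing [[578.2 -48.4]] 
s2 top px [[236.5 190.7]] wrist wing [[415.5 -49.5]] (array([596.04510102,  36.63552482,  30.18283223]), 33, 0.448931970858478)

s3 top px [[199.7 191.2]] wrist wing [[252.2 -50.2]] (array([590.73112745, 139.22337223,  28.29102191]), 43, 0.3457597239385244)
```

```bash
python3 - <<'E'
from h import *
C,im=snap('side','s19'); g=im.min(2).astype(int)
for n,s in dict(s1=(602.8,-69.4),s2=(599.4,35.6),s3=(596,140.4)).items():
    # wing along bar x: top face corner on the near (-y) side and rear (+y); highest row = rear edge at z=141
    out=[]
    for dx in (-18,-9,0,9,18):
        q=lambda dy,z:proj(C,[[s[0]+dx-.03*dy,s[1]+.03*dx+dy,z]])[0]
        uv=q(8,141); u=int(round(uv[0])); v0=int(uv[1])
        col=g[v0-14:v0+14,u].astype(float); d=np.diff(col); i=d.argmax()
        h=[q(8,141+k)[1] for k in (0,-9,6)]
        out.append((v0-14+i+1,np.round(h,1).tolist(),int(d[i])))
    print(n,out)
E
```

```text
s1 [(np.int64(188), [192.2, 194.7, 190.4], 24), (np.int64(188), [192.0, 194.5, 190.2], 27), (np.int64(204), [191.8, 194.3, 190.0], 25), (np.int64(187), [191.6, 194.1, 189.8], 24), (np.int64(203), [191.4, 193.9, 189.6], 24)]
s2 [(np.int64(174), [177.0, 179.4, 175.3], 22), (np.int64(164), [176.8, 179.2, 175.1], 35), (np.int64(164), [176.6, 179.0, 175.0], 39), (np.int64(164), [176.4, 178.8, 174.8], 28), (np.int64(187), [176.2, 178.7, 174.6], 23)]
s3 [(np.int64(174), [163.8, 166.1, 162.3], 22), (np.int64(174), [163.7, 166.0, 162.1], 22), (np.int64(164), [163.5, 165.8, 161.9], 35), (np.int64(164), [163.3, 165.6, 161.8], 47), (np.int64(154), [163.2, 165.5, 161.6], 41)]
```

Request:
carry_out([
  [1,0,50,-45,0,0,0],
  [1,0,102,-87,0,0,0],
  [1,30,102,-87,0,0,0],
  [1,61,102,-87,0,0,0],
  [1,61,102,-87,0,0,0],
])

```text
time_s: 55.68
eef_pos: [517.0, 35.6, 157.8]
ee_rot: [-0.012, -0.705, -0.012, 0.709]
force: [1.2, 0.3, 0.3]
grip_width: 0.002
```

Request:
carry_out([
  [1,0,0,0,0,0,0],
  [1,0,0,0,0,0,0],
  [1,0,0,0,0,0,0],
  [1,0,0,0,0,0,0],
  [1,0,0,0,0,0,0],
])

```text
time_s: 56.3
eef_pos: [517.5, 35.8, 160.0]
ee_rot: [0.012, 0.707, 0.012, -0.707]
force: [-0.1, -1.8, -0.5]
grip_width: -0.002
```

```bash
cat >> h.py <<'E'
def chk(f,socks):
    C,im=load(f); g=im.min(2)
    for n,s in socks.items():
        for z in (141,132,147): print(n,z,'edges u',proj(C,[[s[0],s[1]-8,z],[s[0],s[1]+8,z]]).round(1).tolist())
        uv=proj(C,[[*s,141]])[0].round().astype(int); a=max(0,uv[0]-35)
        print(' from u',a,[int(x) for x in g[uv[1]-2:uv[1]+3,a:uv[0]+36].mean(0)])
E
python3 - <<'E'
from h import *
goto(519,35,160,-178)
snap('wrist','w20'); chk('w20',dict(s1=(602.8,-69.4),s3=(596,140.4)))
E
```

```text
p [517.5  35.8 160. ] yaw -178.01 shift [-0.   0.8 -1.5] rotx -0.0 f [-0.1 -1.8 -0.5] w -0.002 dq 0.0 q16 [-0.16  1.38] 56.3
s1 141 edges u [[469.0, 92.9], [439.4, 91.7]]
s1 132 edges u [[457.7, 92.9], [429.6, 91.8]]
s1 147 edges u [[477.3, 92.9], [446.5, 91.7]]
 from u 419 [95, 94, 94, 95, 94, 94, 94, 94, 94, 95, 93, 94, 94, 94, 94, 94, 95, 93, 94, 94, 101, 116, 134, 151, 164, 175, 184, 187, 187, 187, 186, 186, 185, 185, 185, 185, 186, 185, 185, 186, 186, 185, 184, 185, 184, 184, 185, 185, 184, 176, 156, 138, 132, 131, 133, 133, 135, 137, 136, 136, 133, 130, 128, 129, 132, 131, 132, 131, 131, 130, 131]
s3 141 edges u [[75.3, 91.7], [45.1, 90.6]]
s3 132 edges u [[84.7, 91.8], [56.1, 90.8]]
s3 147 edges u [[68.4, 91.6], [37.0, 90.5]]
 from u 25 [81, 82, 83, 85, 87, 87, 87, 86, 84, 83, 84, 82, 82, 84, 83, 84, 84, 84, 84, 84, 84, 84, 83, 94, 143, 174, 182, 182, 181, 182, 182, 182, 182, 182, 182, 183, 184, 183, 184, 183, 184, 184, 184, 184, 184, 185, 185, 184, 184, 178, 172, 165, 148, 125, 109, 108, 107, 108, 107, 108, 107, 107, 106, 107, 106, 107, 107, 107, 106, 106, 107]
```

Request:
carry_out([
  [1,0,-50,0,0,0,0],
  [1,0,-100,0,0,0,0],
  [1,0,-100,0,0,0,0],
  [1,0,-100,0,0,0,0],
  [1,0,-100,0,0,0,0],
])

```text
time_s: 56.98
eef_pos: [514.1, 134.7, 159.8]
ee_rot: [-0.012, -0.707, -0.012, 0.707]
force: [-0.4, -0.2, -0.5]
grip_width: 0.002
```

```bash
python3 - <<'E'
from h import *
goto(505,222,105,-178)
snap('wrist','w21'); chk('w21',dict(s2=(599.4,35.6)))
E
```

```text
p [514.1 134.7 159.8] yaw -178.1 shift [ 54.8 -87.5   6.2] rotx -0.1 f [-0.4 -0.2 -0.5] w 0.002 dq 0.0 q16 [0.04 1.57] 56.975
s2 141 edges u [[457.9, 92.3], [428.1, 91.2]]
s2 132 edges u [[447.1, 92.3], [418.9, 91.3]]
s2 147 edges u [[465.7, 92.2], [434.9, 91.1]]
 from u 408 [98, 98, 98, 99, 99, 98, 97, 98, 97, 99, 98, 98, 98, 98, 98, 99, 98, 98, 98, 105, 123, 142, 160, 173, 185, 193, 195, 193, 194, 194, 194, 194, 193, 194, 193, 193, 193, 193, 193, 193, 193, 193, 193, 192, 192, 192, 192, 191, 180, 143, 102, 90, 89, 89, 88, 90, 90, 90, 89, 84, 84, 83, 84, 85, 84, 84, 84, 85, 83, 85, 83]
```

```bash
python3 - <<'E'
from h import *
chk('w21',dict(s3=(596,140.4))); chk('w20',dict(s2=(599.4,35.6)))
t=snap('top','t22')
E
```

```text
s3 141 edges u [[261.0, 91.9], [230.9, 90.8]]
s3 132 edges u [[260.7, 92.0], [232.2, 91.0]]
s3 147 edges u [[261.3, 91.9], [230.0, 90.7]]
 from u 211 [198, 197, 198, 199, 199, 199, 199, 199, 199, 199, 199, 199, 199, 200, 200, 200, 200, 201, 200, 201, 201, 187, 145, 166, 185, 196, 199, 198, 199, 200, 200, 200, 200, 200, 201, 202, 202, 202, 202, 202, 203, 202, 203, 202, 203, 203, 203, 203, 198, 188, 176, 169, 202, 204, 204, 203, 203, 203, 203, 204, 202, 203, 203, 203, 202, 204, 202, 203, 203, 203, 203]
s2 141 edges u [[272.3, 92.2], [242.2, 91.1]]
s2 132 edges u [[271.3, 92.2], [242.8, 91.2]]
s2 147 edges u [[273.0, 92.1], [241.8, 91.0]]
 from u 222 [192, 192, 192, 193, 193, 192, 193, 193, 193, 193, 194, 194, 193, 193, 194, 193, 194, 194, 193, 194, 195, 181, 142, 158, 174, 187, 192, 192, 192, 192, 193, 193, 193, 194, 194, 194, 194, 195, 194, 194, 195, 196, 194, 195, 195, 196, 196, 196, 193, 182, 166, 158, 194, 196, 196, 195, 196, 196, 195, 197, 195, 195, 195, 195, 195, 195, 195, 195, 195, 196, 196]
```

Request:
carry_out([
  [1,0,-45,8,0,0,0],
  [1,0,-87,12,0,0,0],
  [1,20,-87,12,0,0,0],
  [1,55,-87,12,0,0,0],
  [1,55,-87,12,0,0,0],
])

```text
time_s: 57.7
eef_pos: [497.9, 221.5, 103.0]
ee_rot: [-0.012, -0.705, -0.012, 0.709]
force: [-0.1, -0.7, -0.7]
grip_width: -0.001
```

Request:
carry_out([
  [1,0,0,-15,0,0,0],
  [1,0,0,-30,0,0,0],
  [1,0,0,-45,0,0,0],
  [1,0,0,-60,0,0,0],
  [1,0,0,-60,0,0,0],
])

```text
time_s: 58.32
eef_pos: [560.0, 223.9, 106.1]
ee_rot: [0.012, 0.708, 0.012, -0.706]
force: [-0.6, -0.3, 0.6]
grip_width: 0.001
```

```bash
python3 - <<'E'
from h import *
goto(603,221,105,-178)
E
```

```text
p [560.  223.9 106.1] yaw -178.07 shift [  1.2   4.4 -42.9] rotx -0.1 f [-0.6 -0.3  0.6] w 0.001 dq 0.04 q16 [0.19 1.72] 58.325
```

Request:
carry_out([
  [1,0,3,-12,0,0,0],
  [1,0,3,-24,0,0,0],
  [1,0,3,-34,0,0,0],
  [1,0,3,-42,0,0,0],
  [1,0,3,-42,0,0,0],
])

```text
time_s: 58.95
eef_pos: [601.5, 222.7, 104.7]
ee_rot: [0.012, 0.707, 0.012, -0.707]
force: [-0.6, 0.5, -0.4]
grip_width: 0.001
```

Request:
carry_out([
  [1,0,0,-2,0,0,0],
  [1,0,0,-4,0,0,0],
  [1,0,0,-4,0,0,0],
  [1,0,0,-4,0,0,0],
  [1,0,0,-4,0,0,0],
])

```text
time_s: 59.58
eef_pos: [605.0, 223.0, 104.9]
ee_rot: [0.012, 0.707, 0.012, -0.707]
force: [-0.8, 0.5, 0.0]
grip_width: 0.003
```

```bash
python3 - <<'E'
from h import *
goto(603,221,105,-178); C,im=snap('top','t23')
g=im.max(2)
for a in (-.5,0,.3,.4,.5): print(a,proj(C,[[593.4+80*np.sin(a),220.5,42+80*np.cos(a)]]).round(1))
print(g[165:205,172])
E
```

```text
p [605.  223.  104.9] yaw -178.01 shift [-0.1  1.9  2.1] rotx -0.0 f [-0.8  0.5  0. ] w 0.003 dq 0.0 q16 [0.17 1.71] 59.575
-0.5 [[170.9 204.9]]
0 [[170.5 191.2]]
0.3 [[171.1 182.9]]
0.4 [[171.4 180.4]]
0.5 [[171.7 177.9]]
[54 51 53 54 58 56 59 58 58 60 58 57 59 59 59 62 63 65 62 64 66 56 55 56
 57 58 61 65 69 66 69 69 68 69 67 68 70 66 68 69]
```

Request:
carry_out([
  [1,0,0,-1.5,0,0,0],
  [1,0,0,-3,0,0,0],
  [1,0,0,-3,0,0,0],
  [1,0,0,-3,0,0,0],
  [1,0,0,-3,0,0,0],
])

```text
time_s: 60.25
eef_pos: [608.0, 223.0, 104.8]
ee_rot: [0.012, 0.707, 0.012, -0.707]
force: [-1.6, 0.1, -1.2]
grip_width: -0.003
```

Request:
carry_out([
  [1,0,0,-1,0,0,0],
  [1,0,0,-2,0,0,0],
  [1,0,0,-3,0,0,0],
  [1,0,0,-3,0,0,0],
  [1,0,0,-3,0,0,0],
])

```text
time_s: 60.88
eef_pos: [608.6, 223.1, 104.6]
ee_rot: [-0.013, -0.705, -0.012, 0.709]
force: [-14.4, -2.8, 5.6]
grip_width: -0.003
```

Request:
carry_out([
  [1,0,0,30,0,0,0],
  [1,0,0,80,0,0,0],
  [1,-40,0,130,0,0,0],
  [1,-90,0,180,0,0,0],
  [1,-90,0,200,0,0,0],
])

```text
time_s: 61.5
eef_pos: [410.9, 216.5, 197.9]
ee_rot: [0.012, 0.709, 0.013, -0.705]
force: [0.4, 0.5, -0.8]
grip_width: -0.004
```

Request:
carry_out([
  [1,0,0,0,0,0,0],
  [1,0,0,0,0,0,0],
  [1,0,0,0,0,0,0],
  [1,0,0,0,0,0,0],
  [1,0,0,0,0,0,0],
])

```text
time_s: 62.12
eef_pos: [411.3, 216.2, 194.5]
ee_rot: [-0.012, -0.707, -0.012, 0.707]
force: [1.4, 0.6, -0.2]
grip_width: -0.0
```

```bash
python3 - <<'E'
from h import *
goto(603,221,105,-178); C,im=snap('top','t24'); t0=load('t8')[1]
def dark(im,n):
    m=((im[160:220,155:190].max(2)<45)).astype(np.uint8); k,l,s,c=cv2.connectedComponentsWithStats(m)
    for i in range(1,k):
        if s[i,4]>15:
            print(n,c[i]+[155,160],s[i,4])
dark(im,'now'); dark(t0,'before')
for a in (-.5,.3,.4,.5): print(a,proj(C,[[593.4+80*np.sin(a),220.5,42+80*np.cos(a)]]).round(1))
print('filters',blobs(im))
for n,w in dict(rack=(769,-119,40),jar=(639,434,110),mouse=(756,209,34),beaker=(0,0,0)).items(): pass
d=cv2.absdiff(im[:,:,::-1],t0).max(2); d[:,:]=d; m=(d>40).astype(np.uint8); k,l,s,c=cv2.connectedComponentsWithStats(m)
print('changed',[(s[i].tolist()) for i in range(1,k) if s[i,4]>25])
E
```

```text
p [411.3 216.2 194.5] yaw -178.03 shift [  89.5    1.8 -191.8] rotx -0.0 f [ 1.4  0.6 -0.2] w -0.0 dq 0.01 q16 [0.23 1.77] 62.125
now [170.80952381 178.07142857] 42
before [170.73809524 203.30952381] 42
-0.5 [[170.9 204.9]]
0.3 [[171.1 182.9]]
0.4 [[171.4 180.4]]
0.5 [[171.7 177.9]]
filters [([195.6, 190.5], 139), ([233.4, 190.1], 175), ([277.1, 189.7], 151), ([205.4, 190.7], 89), ([242.2, 190.4], 82), ([267.4, 190.2], 81)]
changed [[167, 174, 9, 16, 85], [189, 181, 23, 20, 252], [225, 181, 24, 20, 265], [262, 180, 23, 21, 290], [368, 188, 52, 58, 1170], [167, 198, 9, 11, 77], [137, 225, 15, 14, 99], [130, 229, 16, 16, 137], [399, 228, 62, 74, 792], [183, 234, 9, 19, 97], [172, 236, 11, 18, 141], [220, 239, 20, 20, 298], [386, 240, 15, 15, 82], [355, 248, 22, 19, 194], [96, 250, 165, 121, 3235], [251, 268, 113, 116, 1638], [103, 331, 12, 22, 82], [145, 336, 21, 28, 124], [132, 338, 22, 5, 37], [158, 349, 5, 14, 27], [220, 363, 40, 21, 603], [164, 375, 7, 9, 31]]
```

```bash
python3 -c "
from h import *
print(order.finish_job())"
```

```text
the job is handed in; nothing more can be done
None
```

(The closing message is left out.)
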